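Swing the portion scale round the post into its display place

ROBOT

A 6-joint arm with a two-finger parallel gripper is mounted at the origin on the work surface. World frame = base frame: x ahead of the robot, y to its left, z up, the work surface at z = 0. Lengths are in mm, angles in rad, forces in N, time in s.
With the tool pointing down it reaches from about 275 to 725 mm from the base axis. Payload 5.6 kg.
Tool frame: the origin (TCP) lies between the finger pads; the fingertips stand 19 mm ahead of it and the grasp point (between the pads) is the TCP; x points along the fingers, y is the direction in which the jaws open and shut, and the axes are right-handed (so a half turn about x gives the same grasp; the last joint's range is limited). The gripper opens to 85 mm and grips with 20 to 120 N. Pads are 22 mm wide; open, the fingers measure 114 mm over their backs; the gripper's body (76 mm by 85 mm) begins 54 mm behind the grasp point. The pads swing forward as they close: fully open they stand 13 mm farther back than shut.
Start: joints at [-1.06, 0.255, 0.108, 0, -1.424, -0.285], TCP at [123.158, -536.027, 250.283] pointing down, gripper open.
Joint ranges: [-2.95, 2.95], [-1.21, 1.97], [-1.09, 1.5], [-2.87, 1.71], [-2.94, -0.07], [-3.05, 3.05]. Speed limits (rad/s): [2.57, 2.57, 3.14, 3.14, 3.14, 3.14].

INTERFACE

Orientations are given as a unit quaternion [x, y, z, w].
In Python, from plant import sensors, eyes, arm gives the robot as it stands.
- The arm moves only by the tool send_rows, never from a script. Its arguments are lists of equal length, an entry for each row: "xyz": the shift along the tool's x, y, z in m, a list of three; "rotation": the turn, a rotation vector about the tool's x, y, z in rad, a list of three; "fingers": the opening, from 0 (shut) to 1 (fully open). A call has 1 to 8 rows; each row shifts and turns the pose as measured when the row begins, along the tool's axes as they then stand; what a row does not reach is not made up. A row lasts 1/12 s, in which the tool goes at most 41.7 mm and 7.16 degrees, less where a joint would pass 70% of its speed; a pose out of reach is approached as far as the arm can. A call is refused whole if a number of a shift passes 0.0417 or a number of a turn 0.125, either way. A call with a gripper value outside its range is refused whole. The fingers move at their own pace and stop on an object; "force" is the grip in N (left out, the last holds). Time passes only in rows, so rows that do not move let the fingers close. It gives the time, the measured TCP pose, the force and the opening at its end, in the units of the state.
- sensors.get_state(): the state, without advancing time (a new reading comes with each control period).
- eyes.snapshot(name): name is "scene" or "top" or "wrist"; returns (picture, depth): 480x640x3 uint8, blue, green, red; 480x640 float32, mm along the optical axis (not along the pixel's ray), 0 where there is no reading.
- eyes.camera_params(name): a dict with "K" (3x3 intrinsics, pixels), "R" (3x3) and "t" (3): a world point X has camera coordinates R X + t; the wrist camera has in their place "T_tool_cam" (4x4, takes a point from camera to tool coordinates, whose origin is the TCP and whose axes are the tool frame's). Camera axes: x right, y down, z forward; pixel columns grow to the right and rows downward; lengths in mm; the calibration is good to about 2 mm. The wrist camera is an equidistant fisheye: a pixel r from the principal point sees the ray r / f radians off the axis. A picture is of the moment at which its call begins: read the wrist's pose just before it. camera_params takes no time and is no camera call.
- arm.sign_off(): hands the job in, once; it reports no verdict.
The state is a dict: "time": time; "qpos": joint angles; "qd": joint speeds; "tau": joint torques, N m; "eef_pos": TCP position; "eef_rot": TCP orientation; "contact_force": force on the tool from outside, world axes, zero at the start; "torque": the same for the moment, N m; "finger_gap": finger opening in mm.
Only numpy, scipy, OpenCV 4.12 (cv2) and the standard library are available. Lean on these libraries where they do the work, as an engineer would, in place of code of your own. Each camera call takes 0.05 s, during which the arm holds its last target.

TASK

The square portion scale stands crossways in front of the timber display stand. Slide it against the stand's left-hand front post, swing it a quarter turn around that post so that its display faces the front, and push it gently home into the left corner of the stand, flush against the left side and the back lip. It is too wide to grip: push it by its sides, keep it flat on the counter, do not press on its weighing pan, and leave everything else where it stands.

Things in the scene. Friction and masses are not known exactly. Their poses are not given: they have to be found in the camera images.
- stand: Fixed open timber display stand. Origin: foot of the inner front edge of its left post, on the counter. Axes: x into the stand (away from its open front), y to its left, z up. Clear space 360 mm wide (y 0 to -360), 130 mm deep (x 0 to 130), posts 36 mm square, 205 mm tall. Left post and the 50 mm high left side board behind it are flush at y = 0; a 35 mm high back lip stands at x = 130.
- rail (a point): Middle of the lower front edge of the stand's front rail, 165 mm above the counter, 18 mm in front of the posts (stand x = -18, y = -180 mm). The rail spans the whole front, 18 mm thick, 42 mm high; behind it a wire shelf at 194 to 202 mm covers the stand, so a tool can reach in only slanting under the rail.
- post: The stand's fixed left front post, 36 mm square, 205 mm tall; same origin and axes as the stand: it fills x 0 to 36 mm, y 0 to 36 mm.
- scale_mid (a point): Centre of the loose square scale, 19 mm above the counter: white casing 120 x 120 mm, upright sides 4 to 34 mm above the counter, four rubber feet, glossy slippery sides; about 0.7 kg. Axes: z up, display side at -x. It starts in front of the stand about a quarter turn (clockwise from above) from home, display towards the stand's left (+y); at home its axes line up with the stand's.
- scale_display (a point): Middle of the scale's display side (its -x side, 60 mm from the centre, 19 mm above the counter): the side with the dark panel, along which the display window and keys lie on top.
- pan: The scale's steel weighing pan, 88 x 112 x 4 mm, on top of the casing, its top 38 mm above the counter; set in 3 mm or more from the casing's edges and leaving the display strip free. Same origin (centre of the scale's underside) and axes as the scale. Not to be pressed on.
- oil: Oil bottle, 56 mm across, 135 mm tall, standing in the right part of the stand; origin at the centre of its foot. Leave alone.
- ramekins: White ceramic dish, 80 mm across, 50 mm tall; origin at the centre of its foot. Leave alone.
- mustard: Clear bottle, 60 mm across, 150 mm tall, outside the stand; origin at the centre of its foot. Leave alone.
- turner: Griddle turner (spatula) 250 mm long lying flat along its x axis. Leave alone.
- grill_press: Round dark grill press, 110 mm across, bow handle to 56 mm; origin at the centre of its foot. Leave alone.
- grill_brush: Wooden grill brush, 150 x 50 x 36 mm, lying; origin at the centre of its foot. Leave alone.
- shaker: Steel beaker, 64 mm across, 80 mm tall; origin at the centre of its foot. Leave alone.
There are look-alikes about, which are no part of the job. Leave any purple or yellow look-alike of the part that bears scale_mid alone.

How it is judged (in metres and radians):
On the way:
1. the scale is part-way round its quarter turn (between about 25 and 65 degrees still to go) and bears on the left front post (angle between the x axis of scale_mid and the x axis of stand, either way round between 0.45 and 1.15 rad and contact force between scale and post above 0.5 N), for 0.05 s.
At the end, for the whole second after the job is handed in: The scale stands at rest, flat on the counter, in the left corner of the stand: within 6 mm of the back lip and 8 mm of the left side, square to the stand within 4 degrees, display to the front (x of scale_mid in the frame of stand above 0.064 m and y of scale_mid in the frame of stand above -0.068 m and x of scale_display in the frame of stand below 0.03 m and angle between the x axis of scale_mid and the x axis of stand, either way round below 0.07 rad and angle between scale_mid's own z axis and vertical below 0.05 rad and linear speed of pan below 0.01 m/s); the robot touches nothing.
It fails at once if the weighing pan is pressed with more than 15 N (contact force between any of the fingers, the arm and pan above 15 N).
It fails at once if the scale is tipped or lifted off the counter (more than about 11 degrees or 15 mm) (angle between scale_mid's own z axis and vertical above 0.2 rad or height (world z) of scale_mid above 0.034 m).
It fails at once if the scale is forced against the stand (more than 60 N) (contact force between scale and stand above 60 N).
It fails at once if one of the other things is moved more than 25 mm (distance of any of oil, ramekins, mustard, turner, grill_press, grill_brush, shaker from where it was at the start of the episode above 0.025 m).
It also fails if it takes over 72 s, if anything falls off the work surface, if the arm or the gripper's body presses on something with over 40 N, if the wrist force passes 120 N, or if a joint passes its speed limit or range.

## Working session

There is one attempt and no reset: what is moved stays moved. The work goes in short steps, Python scripts to look and compute and a tool call to move; the robot and the scene stay as the last step left them, time stands still between calls to the robot, and variables do not carry over. Pictures are saved under pics/ and viewed, and the job is handed in when it is done.

Besides the shell and the picture viewer there is one more tool, called after ">>>" as name(argument=value, ...) on one line, values as JSON. send_rows: Moves the arm, as the interface text tells. Its arguments: {"type":"object","properties":{"xyz":{"type":"array","items":{"type":"array","items":{"type":"number"}}},"rotation":{"type":"array","items":{"type":"array","items":{"type":"number"}}},"fingers":{"type":"array","items":{"type":"number"}},"force":{"type":"number"}},"required":["xyz","rotation","fingers"]}

```bash
ls; mkdir -p pics
python3 - <<'E'
from plant import sensors, eyes, arm
import cv2,numpy as np
print(sensors.get_state())
for n in ["scene","top","wrist"]:
    p,d=eyes.snapshot(n); cv2.imwrite(f"pics/{n}0.png",p); np.save(f"pics/{n}0.npy",d)
    print(n,eyes.camera_params(n))
E
```

```text
pics
{'time': 0.0, 'qpos': array([-1.06040467e+00,  2.55755319e-01,  1.06980506e-01, -4.61181841e-04,
       -1.42390003e+00, -2.84610555e-01]), 'qd': array([ 6.75241881e-05, -2.75600973e-04, -5.96687081e-04, -1.75338175e-04,
       -1.00921054e-03,  7.12540653e-04]), 'tau': array([-1.96938231e-06, -3.86626840e+01,  2.37938994e+01,  5.36510065e+00,
       -6.12661417e-03, -1.38729177e-06]), 'eef_pos': array([ 123.07991434, -535.57225486,  249.38393076]), 'eef_rot': array([-0.07895752,  0.70271656,  0.08030713,  0.70249975]), 'contact_force': array([-0.52151354,  0.23535727, -0.02885761]), 'torque': array([-0.01730176, -0.02452834, -0.01790121]), 'finger_gap': 85.25017934183342}
scene {'K': array([[435.02508173,   0.        , 312.84105491],
       [  0.        , 435.02508173, 239.86833809],
       [  0.        ,   0.        ,   1.        ]]), 'R': array([[-0.27721931,  0.9606291 ,  0.01847094],
       [ 0.50524872,  0.16210304, -0.84761214],
       [-0.81723508, -0.22564204, -0.53029472]]), 't': array([ 184.4411136 , -131.70403623, 1569.95276893])}
top {'K': array([[601.85345684,   0.
[... 197 characters left out ...]
    [-9.83318702e-01, -1.73313494e-03, -1.81882725e-01],
       [ 1.81890895e-01, -8.38838646e-03, -9.83282939e-01]]), 't': array([ -85.07442664,  503.40850345, 1560.0628005 ])}
wrist {'K': array([[371.64829954,   0.        , 314.64453695],
       [  0.        , 371.64829954, 238.0808893 ],
       [  0.        ,   0.        ,   1.        ]]), 'T_tool_cam': array([[-1.47384596e-03, -2.60978871e-01,  9.65343388e-01,
        -1.22393492e+02],
       [ 9.99998068e-01,  8.70671189e-04,  1.76213969e-03,
         4.00913171e-01],
       [-1.30037790e-03,  9.65344120e-01,  2.60977084e-01,
        -6.57200662e+01],
       [ 0.00000000e+00,  0.00000000e+00,  0.00000000e+00,
         1.00000000e+00]])}
```

View pics/scene0.png

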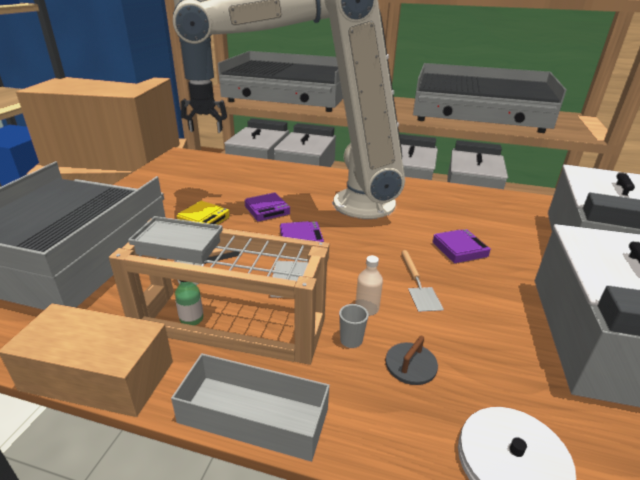

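View pics/top0.png

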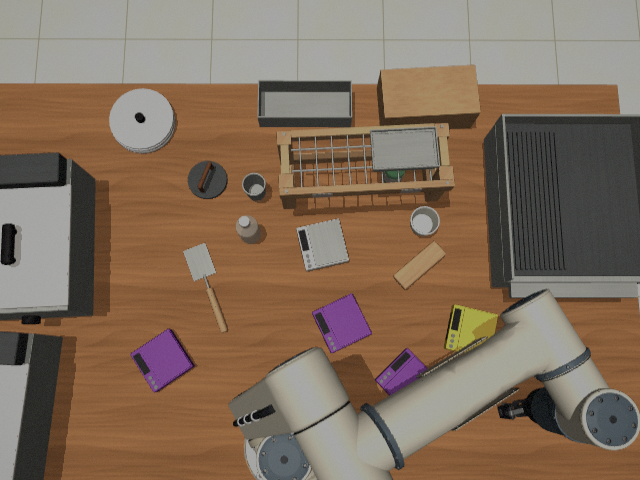

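View pics/wrist0.png

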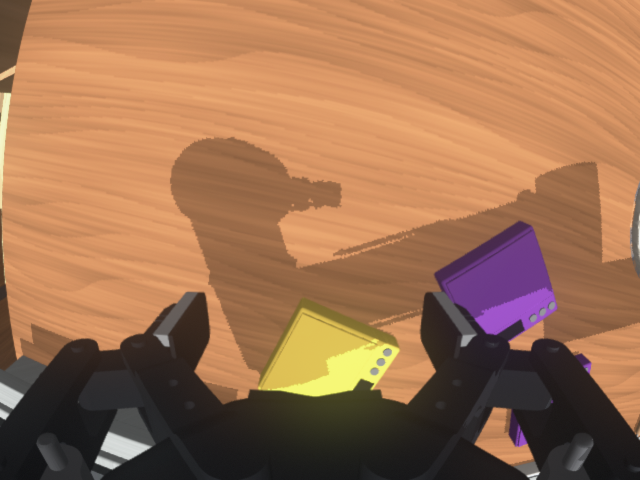

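```bash
cat > h.py <<'E'
import numpy as np,cv2
from plant import sensors, eyes, arm
def px2w(n,uv,z):
    c=eyes.camera_params(n);R=c["R"];C=-R.T@c["t"]
    uv=np.atleast_2d(np.array(uv,float))
    d=np.c_[uv,np.ones(len(uv))]@np.linalg.inv(c["K"]).T@R
    return C+d*((z-C[2])/d[:,2])[:,None]
def w2px(n,X):
    c=eyes.camera_params(n);p=np.atleast_2d(X)@c["R"].T+c["t"]
    p=p@c["K"].T;return p[:,:2]/p[:,2:]
def depthpts(n,d,uv):
    c=eyes.camera_params(n);uv=np.atleast_2d(np.array(uv,int));z=d[uv[:,1],uv[:,0]]
    p=(np.c_[uv,np.ones(len(uv))]@np.linalg.inv(c["K"]).T)*z[:,None]
    return (p-c["t"])@c["R"]
E
python3 - <<'E'
from h import *
p=cv2.imread("pics/top0.png")
cv2.imwrite("pics/topc.png",cv2.resize(p[115:285,265:465],None,fx=4,fy=3.5,interpolation=cv2.INTER_CUBIC)[:600])
s=cv2.imread("pics/scene0.png")
cv2.imwrite("pics/scenec.png",cv2.resize(s[200:380,100:360],None,fx=3,fy=3,interpolation=cv2.INTER_CUBIC))
E
```

```text
(no output)
```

View pics/topc.png

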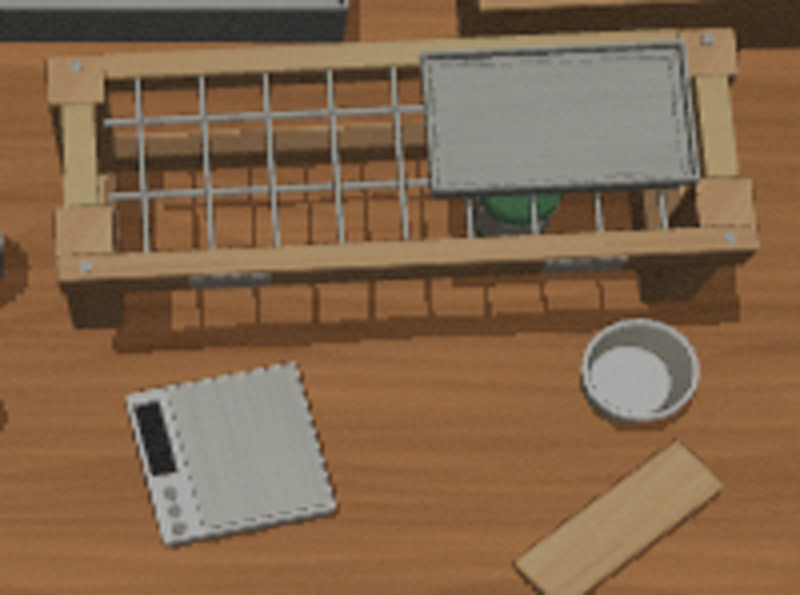

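View pics/scenec.png

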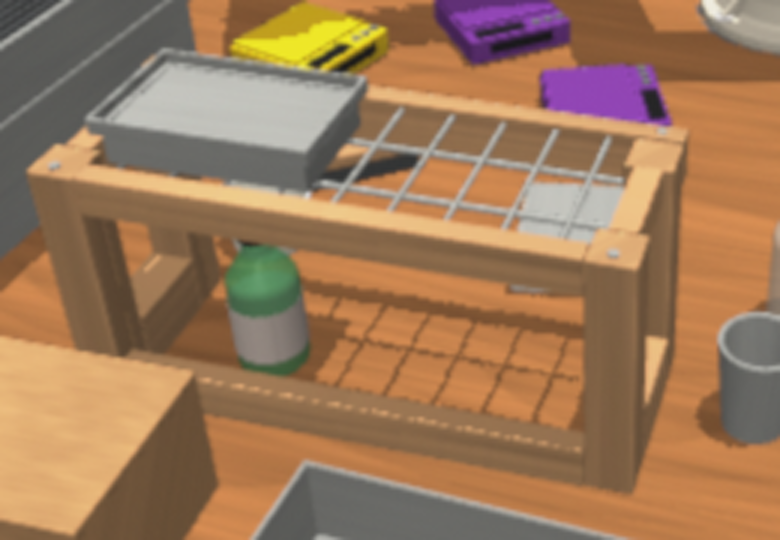

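Run:
```python
from h import *
d=np.load("pics/top0.npy");p=cv2.imread("pics/top0.png")
v,u=np.mgrid[0:480,0:640]
P=depthpts("top",d,np.c_[u.ravel(),v.ravel()]).reshape(480,640,3)
np.save("pics/P.npy",P)
# table check
print("table",np.median(P[300:320,240:300,2]), "scale top",np.median(P[235:255,312:335,2]))
m=((P[...,2]>190)&(P[...,2]<222)&(d>0)); m[:, :265]=0;m[:,470:]=0;m[:110]=0;m[225:]=0
print(m.sum(), np.percentile(P[m][:,2],[5,50,95]))
r=cv2.minAreaRect(P[m][:,:2].astype(np.float32)); print(r, cv2.boxPoints(r))
vis=p.copy(); vis[m]=(0,0,255); 
# edges: front rail front edge per column, back edge per column
fr=[];bk=[]
for c in range(285,445,2):
    rows=np.where(m[:,c])[0]
    if len(rows): fr.append((c,rows.max()+.5));bk.append((c,rows.min()-.5))
F=px2w("top",fr,207);B=px2w("top",bk,207)
for n,A in (("front",F),("back",B)):
    k=np.polyfit(A[:,1],A[:,0],1);print(n,k,np.std(A[:,0]-np.polyval(k,A[:,1])),np.polyval(k,[50,-180,-300]))
cv2.imwrite("pics/m.png",cv2.resize(vis[100:300,180:500],None,fx=2.5,fy=2.5))
# scale
hsv=cv2.cvtColor(p,cv2.COLOR_BGR2HSV)
w=((hsv[...,1]<60)&(hsv[...,2]>90)).astype(np.uint8); w[:205]=0;w[280:]=0;w[:,:285]=0;w[:,360:]=0
w=cv2.morphologyEx(w,cv2.MORPH_CLOSE,np.ones((9,9)))
c=max(cv2.findContours(w,0,2)[0],key=cv2.contourArea)
W=px2w("top",c[:,0,:],34)
r=cv2.minAreaRect(W[:,:2].astype(np.float32));print("scale",r,cv2.boxPoints(r))
```

```text
table -0.88819216329597 scale top 36.79144588409423
4513 [194.34978814 203.27631862 209.74911624]
((710.3368530273438, -192.65443420410156), (171.98695373535156, 431.7622985839844), 3.3375160694122314) [[ 611.92114    17.854206]
 [ 637.0574   -413.17578 ]
 [ 808.75256  -403.1631  ]
 [ 783.61633    27.866913]]
front [-5.35097386e-02  6.12511040e+02] 1.1931483210197757 [609.83555338 622.14279325 628.56396188]
back [-5.70706478e-02  7.82043278e+02] 0.7748499477542116 [779.18974527 792.31599426 799.16447199]
scale ((527.3966064453125, -89.05459594726562), (121.13898468017578, 119.03631591796875), 13.11299991607666) [[ 454.90344   -44.82994 ]
 [ 481.90955  -160.76233 ]
 [ 599.8898   -133.27925 ]
 [ 572.88367   -17.346863]]
```

View pics/m.png

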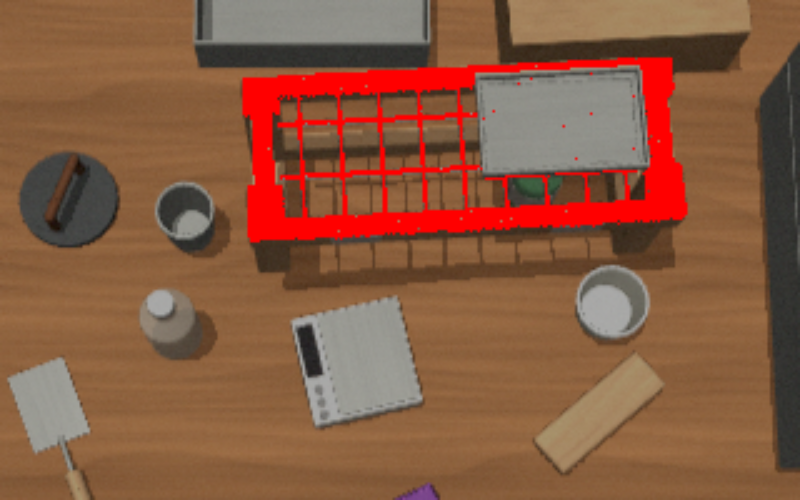

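```bash
cat >> h.py <<'E'
from scipy.spatial.transform import Rotation as Rn, Slerp
O=np.array([631.7,-17.0,0]);YAW=np.radians(3.25)
RS=Rn.from_euler('z',YAW).as_matrix()
def s2w(X): return np.atleast_2d(X)@RS.T+O
def w2s(X): return (np.atleast_2d(X)-O)@RS
def toolR(head,pitch,flip=False):
    # head: yaw in stand frame deg of tool x horizontally; pitch: deg below horizontal; z up side
    h=np.radians(head)+YAW;p=np.radians(pitch)
    x=np.array([np.cos(h)*np.cos(p),np.sin(h)*np.cos(p),-np.sin(p)])
    z=np.array([np.cos(h)*np.sin(p),np.sin(h)*np.sin(p),np.cos(p)])
    return Rn.from_matrix(np.c_[x,np.cross(z,x),z])
def cur():
    s=sensors.get_state();return s,np.array(s['eef_pos']),Rn.from_quat(s['eef_rot'])
TIP=19.
def plan(tip_s,head,pitch,step=40.,turn=7.0,n=None):
    """rows taking the fingertip to stand point tip_s (mm)"""
    s,p0,R0=cur();R1=toolR(head,pitch)
    p1=s2w(tip_s)[0]-R1.apply([TIP,0,0])
    rv=(R0.inv()*R1).as_rotvec();ang=np.degrees(np.linalg.norm(rv))
    if n is None: n=int(max(np.ceil(np.linalg.norm(p1-p0)/step),np.ceil(ang/turn),1))
    out=[]
    for i in range(n):
        Ri=R0*Rn.from_rotvec(rv*i/n)
        out.append(np.round(Ri.inv().apply((p1-p0)/n)/1000,4).tolist())
    print("n",n,"rot",np.round(rv/n,4).tolist());print("xyz",out)
def rep():
    s,p,R=cur();t=w2s(p+R.apply([TIP,0,0]))[0];x=RS.T@R.apply([1,0,0]);y=RS.T@R.apply([0,1,0])
    print("t",round(s['time'],2),"tip_s",np.round(t,1),"tcp_w",np.round(p,1),"xdir_s",np.round(x,3),"ydir_s",np.round(y,3),"F",np.round(RS.T@s['contact_force'],1),"gap",round(s['finger_gap'],1),"q",np.round(s['qpos'],2))
def scale(tag):
    p,d=eyes.snapshot("top")
    cv2.imwrite(f"pics/top_{tag}.png",p);return p,d
E
python3 - <<'E'
from h import *
for n in("top","scene"):
    p=cv2.imread(f"pics/{n}0.png")
    for X in [(0,0,0),(0,36,0),(0,36,205),(-18,36,205),(-18,-396,205),(0,-360,0),(36,0,0),(36,36,205),(130,-360,35),(130,0,35),(-18,-180,165),(130,36,205)]:
        u=w2px(n,s2w(X))[0];cv2.circle(p,tuple(int(round(a*8)) for a in u),8,(0,0,255),-1,shift=3)
    a=p[110:240,260:470] if n=="top" else p[200:380,100:360]
    cv2.imwrite(f"pics/ov_{n}.png",cv2.resize(a,None,fx=3,fy=3,interpolation=cv2.INTER_CUBIC))
P=np.load("pics/P.npy")
for nm,(u,v) in dict(must=(247,232),ramek=(424,222),brush=(419,265),shaker=(254,186),oil=(395,174)).items():
    print(nm,P[v,u].round(),w2s(P[v,u]).round())
rep()
E
```

```text
must [545. 106. 101.] [[-79. 128. 101.]]
ramek [ 596. -372.    1.] [[ -55. -353.    1.]]
brush [ 470. -349.   34.] [[-180. -322.   34.]]
shaker [697. 101.   7.] [[ 72. 114.   7.]]
oil [ 707. -283.   89.] [[  60. -269.   89.]]
t 0.15 tip_s [-537.2 -489.   230.6] tcp_w [ 123.1 -535.7  249.6] xdir_s [-0.     0.001 -1.   ] ydir_s [-0.168  0.986  0.001] F [-0.4 -1.   0.1] gap 85.5 q [-1.06  0.26  0.11 -0.   -1.42 -0.28]
```

View pics/ov_top.png

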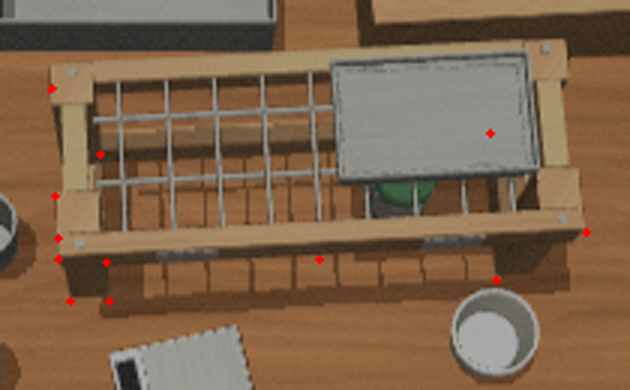

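View pics/ov_scene.png

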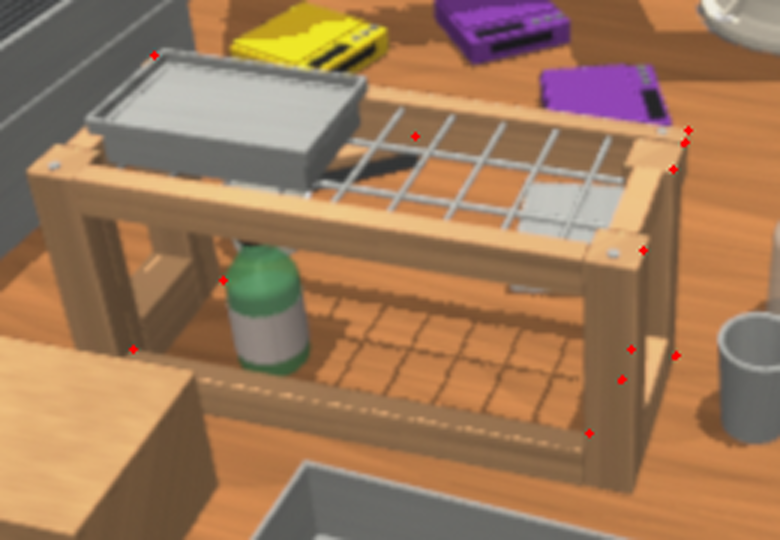

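Run:
```python
from h import *
plan((-240,-230,150),35,45)
```

```text
n 10 rot [-0.0419, -0.0772, 0.0172]
xyz [[0.0086, 0.0199, 0.0324], [0.0115, 0.0184, 0.0325], [0.0143, 0.0168, 0.0322], [0.017, 0.0152, 0.0317], [0.0197, 0.0136, 0.0309], [0.0223, 0.012, 0.0298], [0.0247, 0.0103, 0.0284], [0.027, 0.0087, 0.0268], [0.0291, 0.0072, 0.025], [0.0311, 0.0056, 0.0229]]
```

>>> send_rows(xyz=[[0.0,0.02,0.034],[0.003,0.018,0.034],[0.007,0.017,0.034],[0.012,0.015,0.033],[0.02,0.014,0.031],[0.022,0.012,0.03],[0.025,0.01,0.028],[0.027,0.009,0.027]], rotation=[[-0.042,-0.077,0.017],[-0.042,-0.077,0.017],[-0.042,-0.077,0.017],[-0.042,-0.077,0.017],[-0.042,-0.077,0.017],[-0.042,-0.077,0.017],[-0.042,-0.077,0.017],[-0.042,-0.077,0.017]], fingers=[0,0,0,0,0,0,0,0], force=40)

```text
time: 0.82
eef_pos: [350.6, -313.7, 213.0]
eef_rot: [-0.121, 0.427, 0.266, 0.856]
contact_force: [0.0, -0.1, -0.4]
finger_gap: -0.1
```

Run:
```python
from h import *
rep();plan((-240,-230,130),35,45)
```

```text
t 0.82 tip_s [-287.7 -274.2  197.9] tcp_w [ 350.6 -313.7  213. ] xdir_s [ 0.514  0.323 -0.795] ydir_s [-0.51  0.86  0.02] F [ 0.  -0.1 -0.4] gap -0.1 q [-0.91  0.16 -0.05 -0.67 -1.38  0.07]
n 3 rot [-0.0233, -0.0443, 0.0117]
xyz [[0.031, 0.0039, 0.0022], [0.0311, 0.0035, 0.0009], [0.0311, 0.0031, -0.0004]]
```

>>> send_rows(xyz=[[0.031,0.004,0.002],[0.031,0.0035,0.001],[0.031,0.003,0.0]], rotation=[[-0.023,-0.044,0.012],[-0.023,-0.044,0.012],[-0.023,-0.044,0.012]], fingers=[0,0,0])

```text
time: 1.07
eef_pos: [398.8, -265.6, 145.7]
eef_rot: [-0.129, 0.356, 0.303, 0.874]
contact_force: [0.2, -0.1, -0.1]
finger_gap: 0.1
```

Run:
```python
from h import *
rep();plan((-55,-170,60),35,45)
p,d=eyes.snapshot("wrist");cv2.imwrite("pics/w1.png",p)
p,d=eyes.snapshot("top");cv2.imwrite("pics/t1.png",p[115:355,265:585])
```

```text
t 1.07 tip_s [-235.5 -227.3  132.4] tcp_w [ 398.8 -265.6  145.7] xdir_s [ 0.586  0.406 -0.701] ydir_s [-0.577  0.817 -0.01 ] F [ 0.2 -0.1 -0.1] gap 0.1 q [-0.89  0.25 -0.16 -0.84 -1.27  0.3 ]
n 6 rot [0.0017, 0.0013, 0.0007]
xyz [[0.03, -0.0095, 0.0124], [0.0299, -0.0095, 0.0125], [0.0299, -0.0094, 0.0126], [0.0299, -0.0094, 0.0126], [0.0299, -0.0094, 0.0127], [0.0299, -0.0094, 0.0127]]
```

View pics/w1.png

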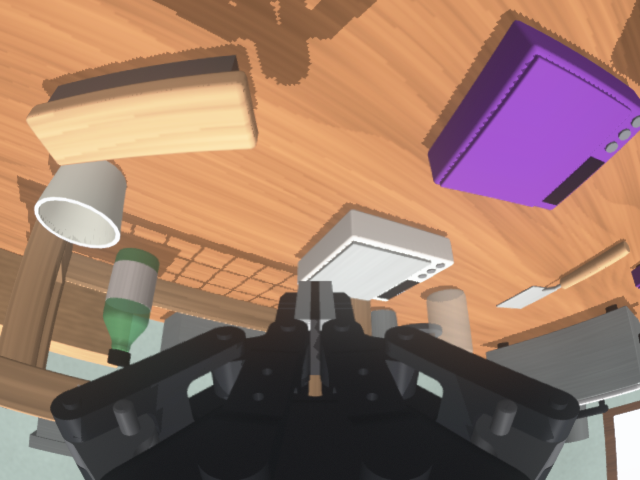

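View pics/t1.png

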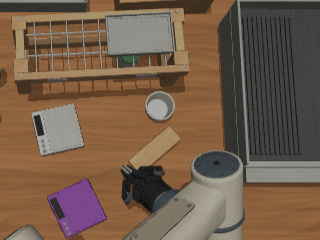

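>>> send_rows(xyz=[[0.03,-0.0095,0.0125],[0.03,-0.0095,0.0125],[0.03,-0.0095,0.0125],[0.03,-0.0095,0.0125],[0.03,-0.0095,0.0125],[0.03,-0.0095,0.0125]], rotation=[[0,0,0],[0,0,0],[0,0,0],[0,0,0],[0,0,0],[0,0,0]], fingers=[0,0,0,0,0,0])

```text
time: 1.67
eef_pos: [577.7, -201.3, 69.7]
eef_rot: [-0.127, 0.361, 0.3, 0.874]
contact_force: [-0.5, -1.2, 0.2]
finger_gap: -0.2
```

Run:
```python
from h import *
rep();plan((-52,-148,16),35,45,step=16)
```

```text
t 1.67 tip_s [ -53.3 -173.4   56.3] tcp_w [ 577.7 -201.3   69.7] xdir_s [ 0.584  0.4   -0.706] ydir_s [-0.57   0.822 -0.005] F [-0.6 -1.2  0.2] gap -0.2 q [-0.56  0.45 -0.07 -0.93 -0.97  0.17]
n 3 rot [0.0001, 0.0003, 0.0022]
xyz [[0.0131, 0.0067, -0.0058], [0.0131, 0.0067, -0.0058], [0.0131, 0.0067, -0.0058]]
```

>>> send_rows(xyz=[[0.013,0.0067,-0.0058],[0.013,0.0067,-0.0058],[0.013,0.0067,-0.0058]], rotation=[[0,0,0],[0,0,0],[0,0,0]], fingers=[0,0,0])

```text
time: 1.92
eef_pos: [584.6, -175.4, 30.7]
eef_rot: [-0.13, 0.359, 0.301, 0.874]
contact_force: [-0.2, 0.3, -0.5]
finger_gap: -0.1
```

```bash
cat >> h.py <<'E'
def crop(n,tag,box=(265,115,200,150),f=4):
    p,d=eyes.snapshot(n);x,y,w,h=box
    cv2.imwrite(f"pics/{tag}.png",cv2.resize(p[y:y+h,x:x+w],None,fx=f,fy=f,interpolation=cv2.INTER_CUBIC));return p,d
E
python3 - <<'E'
from h import *
rep();crop("top","t2");p,d=eyes.snapshot("wrist");cv2.imwrite("pics/w2.png",cv2.rotate(p,cv2.ROTATE_180))
plan((-52,-128,16),35,45,step=5)
E
```

```text
t 1.92 tip_s [ -44.9 -147.9   17.3] tcp_w [ 584.6 -175.4   30.7] xdir_s [ 0.585  0.399 -0.706] ydir_s [-0.573  0.819 -0.012] F [-0.2  0.3 -0.5] gap -0.1 q [-0.52  0.49 -0.11 -0.99 -0.9   0.25]
n 4 rot [0.0011, 0.0001, 0.0012]
xyz [[0.001, 0.0045, 0.0012], [0.001, 0.0045, 0.0012], [0.001, 0.0045, 0.0012], [0.001, 0.0045, 0.0012]]
```

View pics/t2.png

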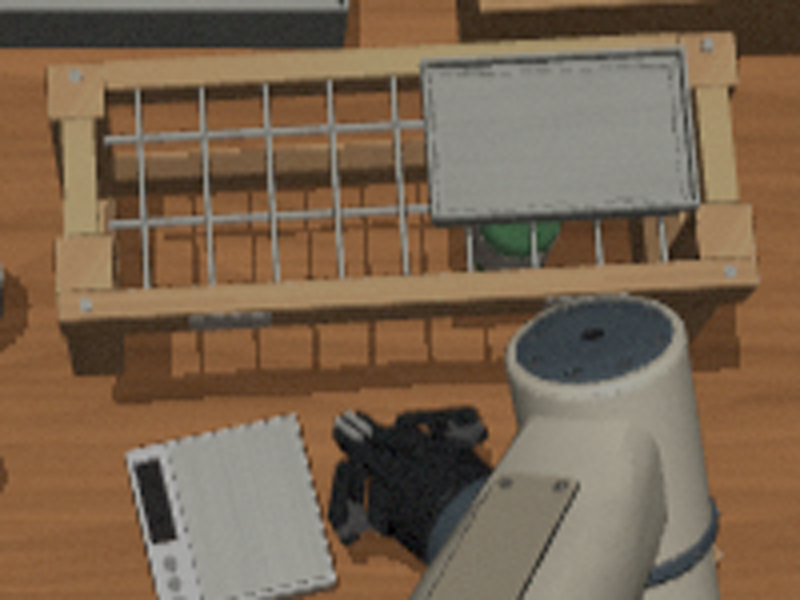

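View pics/w2.png

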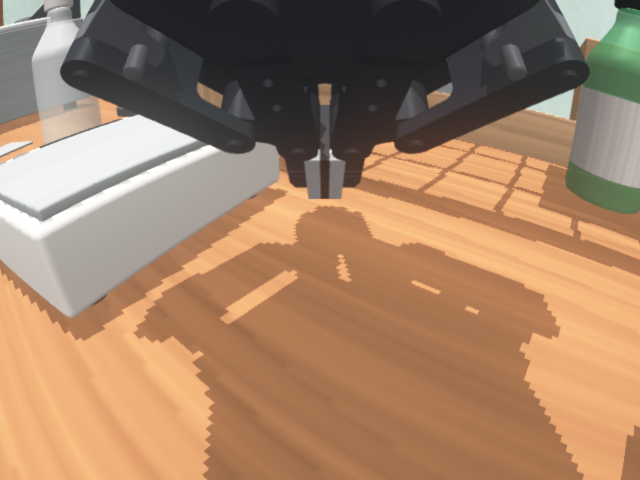

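Run:
```python
from h import *
p,d=eyes.snapshot("top")
for (u,v) in [(414,205),(414,195),(395,215),(380,255),(353,225),(352,262),(375,218)]:
    X=depthpts("top",d,(u,v));print(u,v,w2s(X).round())
```

```text
414 205 [[-119. -248.  443.]]
414 195 [[ -90. -255.  415.]]
395 215 [[-132. -211.  418.]]
380 255 [[-228. -164.  502.]]
353 225 [[ -63. -152.   44.]]
352 262 [[-156. -146.   -4.]]
375 218 [[ -55. -209.   77.]]
```

Run:
```python
from h import *
for u in [(348,294),(313,314),(330,352),(371,330)]: print(w2s(px2w("top",u,34)).round())
plan((-150,-185,70),25,50,step=30)
```

```text
[[-247. -127.   34.]]
[[-295.  -31.   34.]]
[[-397.  -70.   34.]]
[[-346. -181.   34.]]
n 5 rot [0.0269, 0.0178, -0.0222]
xyz [[-0.0226, 0.0061, -0.0071], [-0.0225, 0.0054, -0.0077], [-0.0225, 0.0047, -0.0082], [-0.0225, 0.004, -0.0087], [-0.0224, 0.0032, -0.0092]]
```

>>> send_rows(xyz=[[-0.0225,0.006,-0.007],[-0.0225,0.005,-0.0075],[-0.0225,0.0045,-0.008],[-0.0225,0.004,-0.0085],[-0.0225,0.003,-0.009]], rotation=[[0.027,0.018,-0.022],[0.027,0.018,-0.022],[0.027,0.018,-0.022],[0.027,0.018,-0.022],[0.027,0.018,-0.022]], fingers=[0,0,0,0,0])

```text
time: 2.48
eef_pos: [481.6, -222.9, 90.5]
eef_rot: [-0.103, 0.412, 0.217, 0.879]
contact_force: [0.4, -0.1, 0.7]
finger_gap: -0.0
```

Run:
```python
from h import *
rep();plan((-187,-130,60),25,50,step=30)
```

```text
t 2.48 tip_s [-150.5 -192.    75.9] tcp_w [ 481.6 -222.9   90.5] xdir_s [ 0.582  0.263 -0.77 ] ydir_s [-0.415  0.91  -0.003] F [ 0.4 -0.1  0.7] gap -0.0 q [-0.6   0.25 -0.27 -0.83 -0.87  0.01]
n 3 rot [-0.0014, -0.0018, 0.0025]
xyz [[0.0024, 0.0238, -0.0053], [0.0025, 0.0238, -0.0053], [0.0025, 0.0238, -0.0052]]
```

>>> send_rows(xyz=[[0.0025,0.024,-0.005],[0.0025,0.024,-0.005],[0.0025,0.024,-0.005],[0.0165,0.0,-0.014],[0.0165,0.0,-0.014]], rotation=[[0,0,0],[0,0,0],[0,0,0],[0,0,0],[0,0,0]], fingers=[0,0,0,0,0])

```text
time: 2.9
eef_pos: [443.6, -172.5, 48.0]
eef_rot: [-0.115, 0.404, 0.207, 0.883]
contact_force: [0.8, -0.2, 1.4]
finger_gap: -0.1
```

Run:
```python
from h import *
rep();crop("top","t3",(265,165,200,150));p,d=eyes.snapshot("wrist");cv2.imwrite("pics/w3.png",cv2.rotate(p,cv2.ROTATE_180))
plan((-155,-125,17),25,50,step=4)
```

```text
t 2.9 tip_s [-185.2 -140.    33.5] tcp_w [ 443.6 -172.5   48. ] xdir_s [ 0.602  0.239 -0.762] ydir_s [-0.407  0.913 -0.036] F [ 0.8 -0.2  1.4] gap -0.1 q [-0.58  0.22 -0.45 -0.96 -0.74  0.18]
n 10 rot [0.0004, 0.0002, 0.0033]
xyz [[0.0033, -0.0, 0.0018], [0.0033, -0.0, 0.0018], [0.0033, -0.0, 0.0018], [0.0033, -0.0, 0.0018], [0.0033, -0.0, 0.0018], [0.0033, -0.0001, 0.0018], [0.0033, -0.0001, 0.0018], [0.0033, -0.0001, 0.0018], [0.0033, -0.0001, 0.0018], [0.0033, -0.0001, 0.0018]]
```

View pics/t3.png

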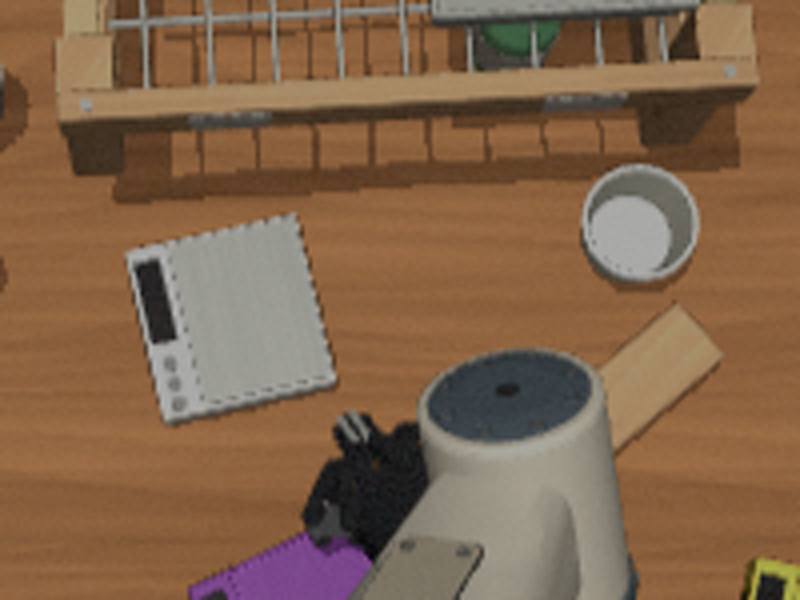

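View pics/w3.png

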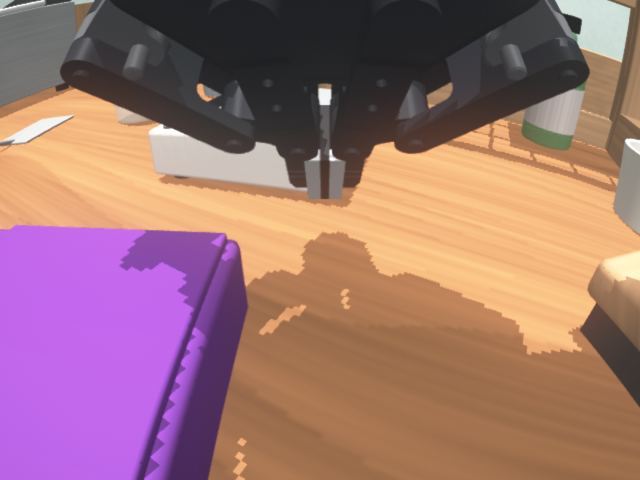

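Run:
```python
from h import *
plan((-180,-115,17),25,50,step=12)
```

```text
n 3 rot [0.0014, 0.0006, 0.0111]
xyz [[0.0067, 0.0064, 0.0013], [0.0068, 0.0063, 0.0013], [0.0069, 0.0063, 0.0013]]
```

>>> send_rows(xyz=[[0.007,0.0065,0.0013],[0.007,0.0065,0.0013],[0.007,0.0065,0.0013]], rotation=[[0,0,0.01],[0,0,0.01],[0,0,0.01]], fingers=[0,0,0])

```text
time: 3.25
eef_pos: [450.3, -149.8, 34.6]
eef_rot: [-0.107, 0.407, 0.219, 0.88]
contact_force: [0.5, 1.0, -0.1]
finger_gap: 0.2
```

Run:
```python
from h import *
rep()
plan((-138,-115,17),25,50,step=5.5)
```

```text
t 3.25 tip_s [-177.5 -117.2   20.1] tcp_w [ 450.3 -149.8   34.6] xdir_s [ 0.589  0.266 -0.763] ydir_s [-0.422  0.907 -0.01 ] F [ 0.6  1.  -0.1] gap 0.2 q [-0.54  0.24 -0.46 -0.99 -0.72  0.19]
n 8 rot [0.0007, 0.0006, 0.001]
xyz [[0.0033, -0.0018, 0.0032], [0.0033, -0.0018, 0.0033], [0.0033, -0.0018, 0.0033], [0.0033, -0.0018, 0.0033], [0.0033, -0.0018, 0.0033], [0.0033, -0.0018, 0.0033], [0.0033, -0.0018, 0.0033], [0.0033, -0.0019, 0.0033]]
```

>>> send_rows(xyz=[[0.0035,-0.0018,0.003],[0.0035,-0.0018,0.003],[0.0033,-0.0018,0.0033],[0.0033,-0.0018,0.0033],[0.0033,-0.0018,0.0033],[0.0033,-0.0018,0.0033],[0.0033,-0.0018,0.0033],[0.0033,-0.0018,0.0033]], rotation=[[0,0,0],[0,0,0],[0,0,0],[0,0,0],[0,0,0],[0,0,0],[0,0,0],[0,0,0]], fingers=[0,0,0,0,0,0,0,0])

```text
time: 3.92
eef_pos: [493.2, -144.4, 31.4]
eef_rot: [-0.109, 0.407, 0.22, 0.88]
contact_force: [-3.6, -2.6, 2.2]
finger_gap: 0.0
```

```bash
cat >> h.py <<'E'
def look(tag,box=(265,165,200,150)):
    """scale corners in stand frame from top view white mask at z=34; draws"""
    rep()
    p,d=crop("top",tag,box)
    return p,d
E
python3 - <<'E'
from h import *
look("t4")
plan((-108,-110,17),25,50,step=5.5)
E
```

```text
t 3.92 tip_s [-134.3 -114.3   16.9] tcp_w [ 493.2 -144.4   31.4] xdir_s [ 0.587  0.266 -0.765] ydir_s [-0.425  0.905 -0.012] F [-3.8 -2.4  2.2] gap 0.0 q [-0.47  0.29 -0.4  -0.98 -0.68  0.12]
n 5 rot [0.002, 0.0006, 0.0015]
xyz [[0.0032, -0.0014, 0.0038], [0.0032, -0.0014, 0.0038], [0.0032, -0.0014, 0.0038], [0.0032, -0.0014, 0.0038], [0.0032, -0.0014, 0.0038]]
```

View pics/t4.png

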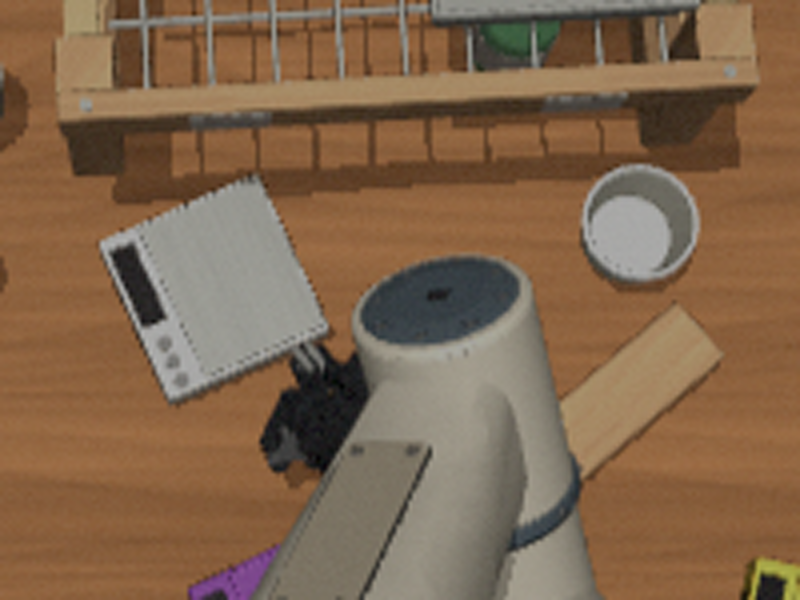

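```bash
cat >> h.py <<'E'
def corners(pts,box=(265,165,200,150),f=4):
    """crop pixel picks of D(display,stand side) C B A at z=34 -> stand coords"""
    uv=np.array(pts,float)/f+np.array(box[:2])-0.375
    X=w2s(px2w("top",uv,34))[:,:2]
    print("corners",X.round(1).tolist())
    return X
E
python3 - <<'E'
from h import *
X=corners([(102,243),(258,178),(328,328),(175,402)])
print("ang x axis", np.degrees(np.arctan2(*(X[1]-X[0])[::-1])),np.degrees(np.arctan2(*(X[2]-X[3])[::-1])),"c",X.mean(0))
E
```

```text
corners [[-52.3, 17.6], [-12.7, -90.7], [-119.3, -131.6], [-164.0, -26.0]]
ang x axis -69.92214020079106 -67.03375262648366 c [-87.08848145 -57.67841104]
```

Run:
```python
from h import *
plan((-158,-105,17),28,50,step=13)
plan((-100,-80,17),28,50,step=7)
```

```text
n 2 rot [-0.015, 0.0013, 0.0206]
xyz [[-0.006, 0.009, -0.0069], [-0.0058, 0.0093, -0.0068]]
n 7 rot [-0.0043, 0.0004, 0.0059]
xyz [[0.0041, 0.0023, 0.0049], [0.0041, 0.0022, 0.0049], [0.0041, 0.0022, 0.0049], [0.0041, 0.0022, 0.0049], [0.0041, 0.0021, 0.005], [0.0042, 0.0021, 0.005], [0.0042, 0.002, 0.005]]
```

>>> send_rows(xyz=[[-0.006,0.009,-0.007],[-0.006,0.009,-0.007],[0.0039,-0.0005,0.0046],[0.0039,-0.0005,0.0046],[0.0039,-0.0005,0.0046],[0.0039,-0.0005,0.0046],[0.0039,-0.0005,0.0046],[0.0039,-0.0005,0.0046]], rotation=[[-0.015,0,0.02],[-0.015,0,0.02],[0,0,0],[0,0,0],[0,0,0],[0,0,0],[0,0,0],[0,0,0]], fingers=[0,0,0,0,0,0,0,0])

```text
time: 4.63
eef_pos: [507.2, -119.6, 31.9]
eef_rot: [-0.114, 0.405, 0.244, 0.874]
contact_force: [-3.2, -3.5, 2.0]
finger_gap: -0.0
```

Run:
```python
from h import *
look("t5")
```

```text
t 4.63 tip_s [-119.3  -89.6   17.5] tcp_w [ 507.2 -119.6   31.9] xdir_s [ 0.572  0.302 -0.763] ydir_s [-0.469  0.883 -0.002] F [-3.4 -3.3  2. ] gap -0.0 q [-0.42  0.3  -0.38 -0.98 -0.69  0.11]
```

View pics/t5.png

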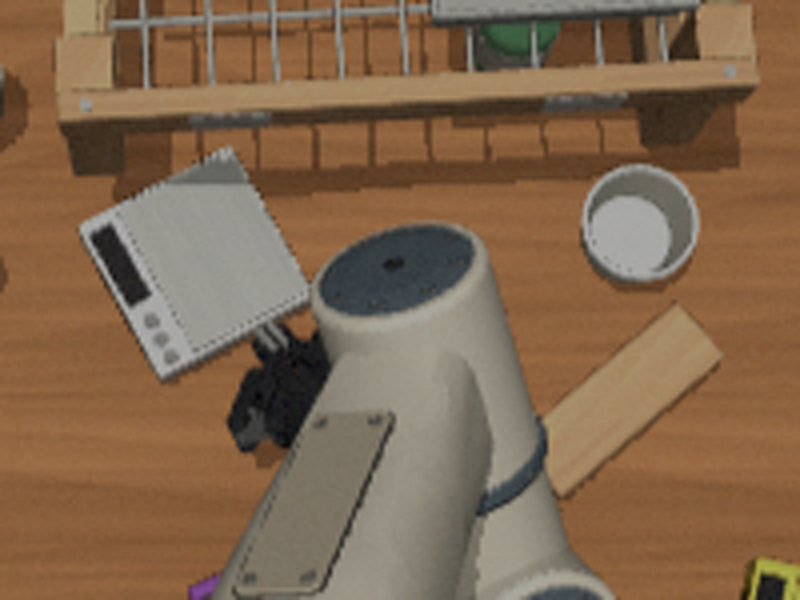

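>>> send_rows(xyz=[[0.0039,-0.002,0.0046],[0.0039,-0.002,0.0046],[0.0039,-0.002,0.0046],[0.0039,-0.002,0.0046],[0.0039,-0.002,0.0046],[0.0039,-0.002,0.0046]], rotation=[[0,0,0],[0,0,0],[0,0,0],[0,0,0],[0,0,0],[0,0,0]], fingers=[0,0,0,0,0,0])

```text
time: 5.18
eef_pos: [537.0, -113.8, 26.7]
eef_rot: [-0.118, 0.412, 0.246, 0.869]
contact_force: [-34.7, -19.1, 15.9]
finger_gap: -0.3
```

Run:
```python
from h import *
look("t6")
```

```text
t 5.18 tip_s [-89.5 -85.6  12. ] tcp_w [ 537.  -113.8   26.7] xdir_s [ 0.556  0.3   -0.775] ydir_s [-0.476  0.879 -0.002] F [-35.7 -17.1  15.9] gap -0.3 q [-0.35  0.34 -0.33 -0.94 -0.66  0.03]
```

View pics/t6.png

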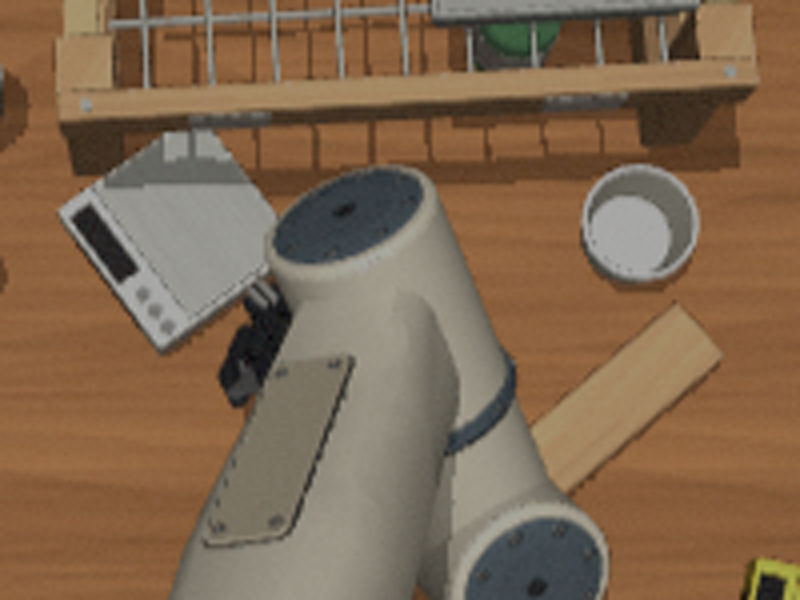

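Run:
```python
from h import *
X=corners([(60,212),(208,128),(282,268),(163,354)])
d=X[0]-X[3];print("ang from DA",np.degrees(np.arctan2(*d[::-1]))-90)
d=X[2]-X[3];print("ang from AB",np.degrees(np.arctan2(*d[::-1])))
plan((-105,-105,17),30,50,step=12)
```

```text
corners [[-29.2, 45.1], [24.3, -58.6], [-76.3, -103.2], [-131.0, -19.7]]
ang from DA -57.531643599727296
ang from AB -56.78220572689485
n 3 rot [-0.0067, -0.0049, 0.0061]
xyz [[-0.0062, -0.0033, -0.0049], [-0.0062, -0.0032, -0.0049], [-0.0063, -0.0032, -0.0049]]
```

>>> send_rows(xyz=[[-0.0075,-0.001,-0.0055],[-0.003,-0.014,-0.0035],[0.002,-0.014,0.004]], rotation=[[-0.01,0,0.01],[-0.02,0,0.02],[-0.02,0,0.02]], fingers=[0,0,0])

```text
time: 5.48
eef_pos: [541.7, -141.2, 28.4]
eef_rot: [-0.128, 0.411, 0.28, 0.858]
contact_force: [-0.2, 0.3, -0.6]
finger_gap: 0.0
```

Run:
```python
from h import *
rep()
plan((-73,-111,17),35,48,step=3)
```

```text
t 5.48 tip_s [ -87.  -112.3   13.7] tcp_w [ 541.7 -141.2   28.4] xdir_s [ 0.526  0.347 -0.777] ydir_s [-0.539  0.842  0.011] F [-0.2  0.3 -0.6] gap 0.0 q [-0.42  0.39 -0.25 -0.89 -0.78  0.08]
n 5 rot [-0.0077, -0.0103, 0.0037]
xyz [[0.001, -0.0014, 0.0022], [0.0011, -0.0014, 0.0021], [0.0011, -0.0014, 0.0021], [0.0011, -0.0014, 0.0021], [0.0011, -0.0014, 0.0021]]
```

>>> send_rows(xyz=[[0.0006,-0.002,0.0045],[0.0012,0,0.0042],[0.0024,0,0.0032],[0.0024,0,0.0032],[0.0024,0,0.0032]], rotation=[[-0.005,-0.01,0.005],[-0.005,-0.01,0.005],[0,0,0],[0,0,0],[0,0,0]], fingers=[0,0,0,0,0])

```text
time: 5.9
eef_pos: [558.0, -140.1, 32.4]
eef_rot: [-0.133, 0.405, 0.285, 0.859]
contact_force: [-18.2, -14.4, 12.5]
finger_gap: -0.2
```

Run:
```python
from h import *
look("t7")
```

```text
t 5.9 tip_s [ -70.5 -112.1   17.8] tcp_w [ 558.  -140.1   32.4] xdir_s [ 0.531  0.352 -0.771] ydir_s [-0.551  0.834  0.002] F [-19.  -13.3  12.5] gap -0.2 q [-0.41  0.4  -0.22 -0.89 -0.79  0.08]
```

View pics/t7.png

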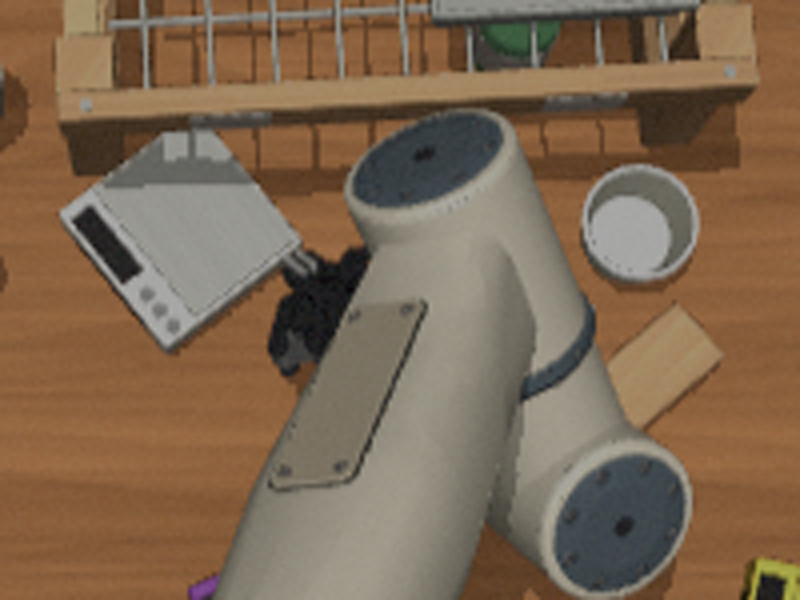

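Run:
```python
from h import *
p,d=eyes.snapshot("wrist");cv2.imwrite("pics/w7.png",cv2.resize(cv2.rotate(p,cv2.ROTATE_180)[80:280,150:450],None,fx=2.6,fy=2.6))
X=corners([(60,212),(208,128),(301,243),(168,354)])
d=X[0]-X[3];print("ang from DA",np.degrees(np.arctan2(*d[::-1]))-90)
d=X[2]-X[3];print("ang from AB",np.degrees(np.arctan2(*d[::-1])))
```

```text
corners [[-29.2, 45.1], [24.3, -58.6], [-59.7, -117.1], [-131.1, -23.0]]
ang from DA -56.255096907175115
ang from AB -52.771544655647816
```

View pics/w7.png

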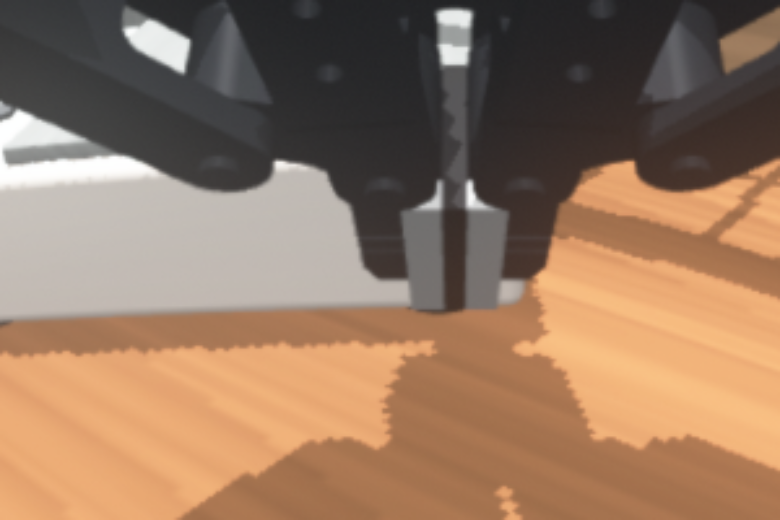

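>>> send_rows(xyz=[[-0.0065,-0.002,0.001],[-0.003,-0.002,0.0025],[0.0025,-0.001,0.0032],[0.002,0,0.0026],[0.002,0,0.0026]], rotation=[[0,0,0],[0,0,0],[0,0,0],[0,0,0],[0,0,0]], fingers=[0,0,0,0,0])

```text
time: 6.42
eef_pos: [565.2, -144.7, 42.6]
eef_rot: [-0.138, 0.407, 0.282, 0.858]
contact_force: [-13.7, -14.4, 7.3]
finger_gap: 0.1
```

Run:
```python
from h import *
rep()
```

```text
t 6.42 tip_s [ -63.6 -117.2   27.9] tcp_w [ 565.2 -144.7   42.6] xdir_s [ 0.531  0.342 -0.776] ydir_s [-0.549  0.836 -0.007] F [-14.4 -13.6   7.3] gap 0.1 q [-0.4   0.39 -0.2  -0.86 -0.79  0.04]
```

>>> send_rows(xyz=[[0.002,-0.001,-0.0028],[0.0032,-0.001,0.0016],[0.002,0,0.0026],[0.002,0,0.0026],[0.002,0,0.0026]], rotation=[[0,0,0],[0,0,0],[0,0,0],[0,0,0],[0,0,0]], fingers=[0,0,0,0,0])

```text
time: 6.83
eef_pos: [573.8, -149.2, 38.1]
eef_rot: [-0.147, 0.411, 0.277, 0.856]
contact_force: [-11.3, -12.0, 6.7]
finger_gap: -0.4
```

Run:
```python
from h import *
look("t8")
```

```text
t 6.83 tip_s [ -55.3 -122.5   23.2] tcp_w [ 573.8 -149.2   38.1] xdir_s [ 0.529  0.324 -0.785] ydir_s [-0.549  0.836 -0.024] F [-12.  -11.4   6.7] gap -0.4 q [-0.38  0.4  -0.19 -0.85 -0.76  0.02]
```

View pics/t8.png

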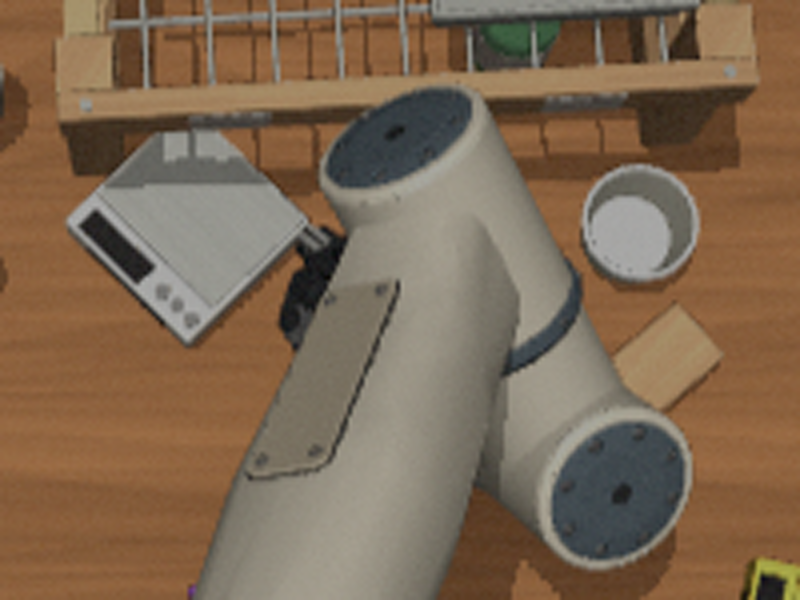

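Run:
```python
from h import *
X=corners([(67,220),(208,128),(309,221),(190,348)])
d=X[0]-X[3];print("ang from DA",np.degrees(np.arctan2(*d[::-1]))-90)
d=X[2]-X[3];print("ang from AB",np.degrees(np.arctan2(*d[::-1])))
plan((-78,-118,21),38,48,step=10)
```

```text
corners [[-35.0, 40.6], [24.3, -58.6], [-44.7, -123.5], [-127.9, -38.0]]
ang from DA -49.74675913014728
ang from AB -45.7728637320465
n 3 rot [-0.0156, -0.0219, 0.0242]
xyz [[-0.0029, 0.0051, -0.0052], [-0.0029, 0.0053, -0.005], [-0.0029, 0.0054, -0.0049]]
```

Run:
```python
from h import *
plan((-64,-119,22),36,48,step=10)
print(toolR(36,48).inv().apply(RS@[1,0,0]),toolR(36,48).inv().apply(RS@[0,1,0]),toolR(36,48).inv().apply(RS@[0,0,1]))
```

```text
n 1 rot [-0.0202, -0.0654, 0.0502]
xyz [[-0.0026, 0.0073, -0.0063]]
[ 0.54133803 -0.58778525  0.60121679] [0.3933051  0.80901699 0.43680957] [-7.43144825e-01  2.77555756e-17  6.69130606e-01]
```

>>> send_rows(xyz=[[-0.0026,0.007,-0.0063],[0.0025,-0.0015,0.003],[0.0018,-0.003,0.002],[0.0018,-0.003,0.002],[0.0018,-0.003,0.002],[0.0018,-0.003,0.002]], rotation=[[-0.02,-0.06,0.05],[0,0,0],[-0.013,0,0.012],[-0.013,0,0.012],[-0.013,0,0.012],[-0.013,0,0.012]], fingers=[0,0,0,0,0,0])

```text
time: 7.38
eef_pos: [584.1, -152.1, 35.4]
eef_rot: [-0.155, 0.383, 0.338, 0.846]
contact_force: [-6.7, -7.9, 4.2]
finger_gap: 0.1
```

Run:
```python
from h import *
look("t9")
p,d=eyes.snapshot("wrist");cv2.imwrite("pics/w9.png",cv2.rotate(p,cv2.ROTATE_180))
```

```text
t 7.38 tip_s [ -45.6 -124.1   21.1] tcp_w [ 584.1 -152.1   35.4] xdir_s [ 0.504  0.425 -0.752] ydir_s [-0.648  0.761 -0.004] F [-7.2 -7.5  4.2] gap 0.1 q [-0.44  0.48 -0.1  -0.88 -0.92  0.17]
```

View pics/t9.png

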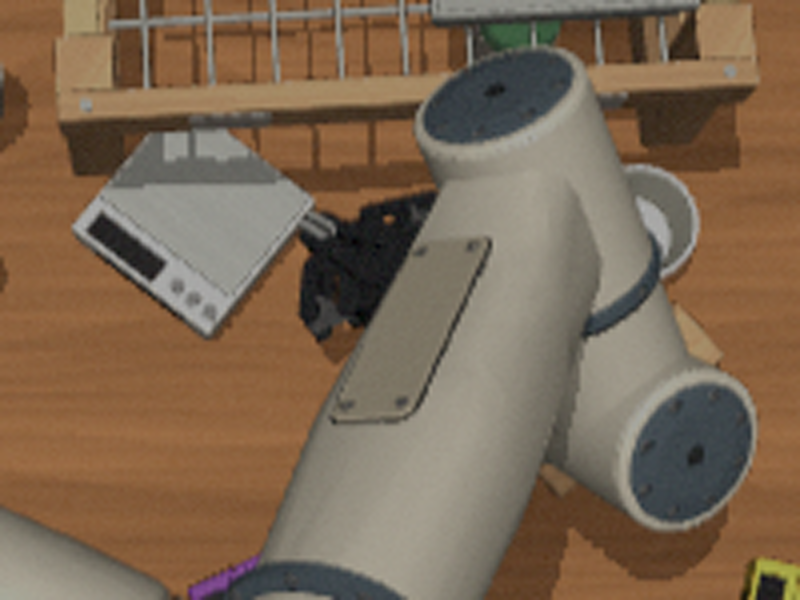

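View pics/w9.png

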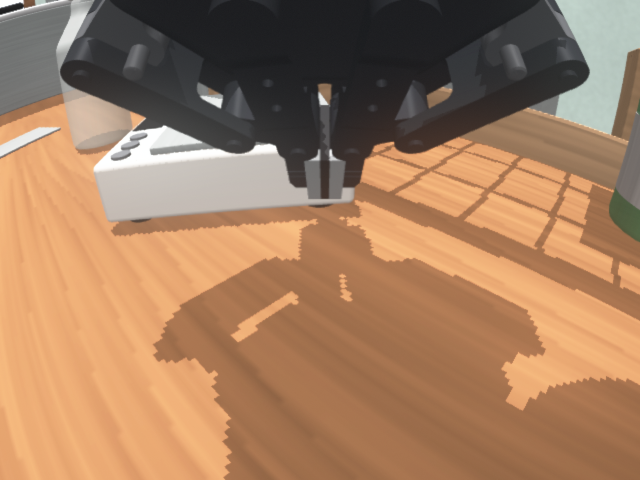

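>>> send_rows(xyz=[[0.0017,-0.0031,0.0019],[0.0017,-0.0031,0.0019],[0.0017,-0.0031,0.0019],[0.0017,-0.0031,0.0019],[0.0017,-0.0031,0.0019],[0.0017,-0.0031,0.0019]], rotation=[[-0.01,0,0.009],[-0.01,0,0.009],[-0.01,0,0.009],[-0.01,0,0.009],[-0.01,0,0.009],[-0.01,0,0.009]], fingers=[0,0,0,0,0,0])

```text
time: 7.98
eef_pos: [610.3, -158.9, 35.5]
eef_rot: [-0.178, 0.38, 0.373, 0.828]
contact_force: [-4.4, -6.1, 2.8]
finger_gap: -0.2
```

Run:
```python
from h import *
look("t10")
```

```text
t 7.98 tip_s [ -20.6 -131.7   21. ] tcp_w [ 610.3 -158.9   35.5] xdir_s [ 0.46   0.457 -0.761] ydir_s [-0.714  0.7   -0.011] F [-4.7 -5.9  2.8] gap -0.2 q [-0.43  0.53  0.01 -0.83 -0.99  0.17]
```

View pics/t10.png

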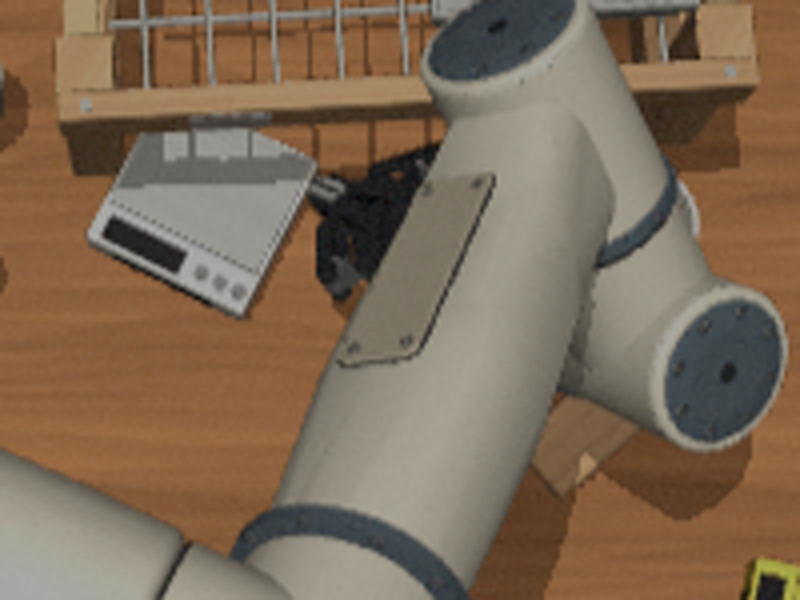

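>>> send_rows(xyz=[[0.0019,-0.0028,0.0022],[0.0019,-0.0028,0.0022],[0.0019,-0.0028,0.0022],[0.0019,-0.0028,0.0022]], rotation=[[0,0,0],[0,0,0],[0,0,0],[0,0,0]], fingers=[0,0,0,0])

```text
time: 8.37
eef_pos: [630.1, -160.1, 35.6]
eef_rot: [-0.183, 0.381, 0.372, 0.826]
contact_force: [-3.4, -4.8, 1.1]
finger_gap: 0.1
```

Run:
```python
from h import *
p,d=look("t11")
for uv in [(350,115),(370,170),(395,170)]: print(w2s(depthpts("top",d,uv)).round())
```

```text
t 8.37 tip_s [  -1.  -134.2   21.1] tcp_w [ 630.1 -160.1   35.6] xdir_s [ 0.458  0.451 -0.766] ydir_s [-0.716  0.698 -0.018] F [-3.6 -4.6  1.1] gap 0.1 q [-0.41  0.55  0.05 -0.82 -0.99  0.14]
[[ 251. -164.   46.]]
[[ -34. -166.  425.]]
[[ -51. -211.  467.]]
```

View pics/t11.png

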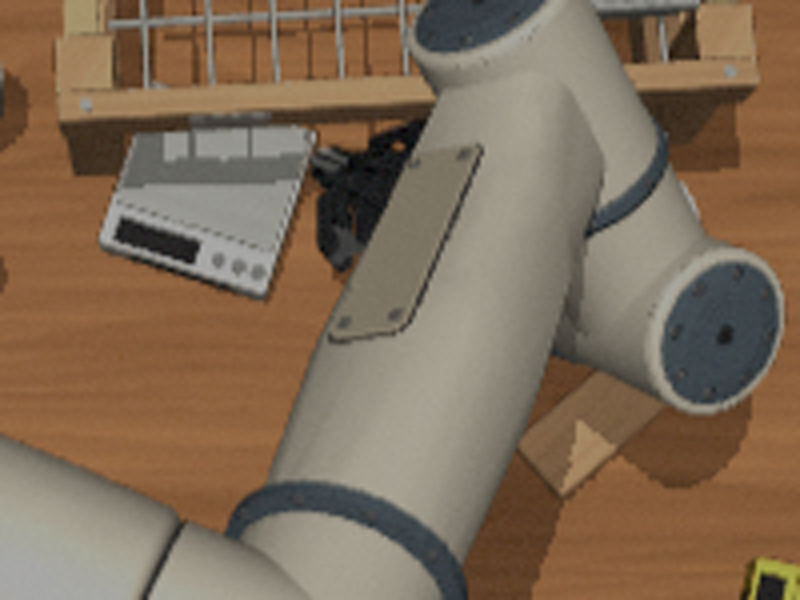

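Run:
```python
from h import *
X=corners([(99,243),(266,299),(317,131)])
d=X[0]-X[1];print("ang from DA",np.degrees(np.arctan2(*d[::-1]))-90)
d=X[2]-X[1];print("ang from AB",np.degrees(np.arctan2(*d[::-1])))
plan((-40,-165,40),40,48,step=20)
```

```text
corners [[-52.2, 19.6], [-97.1, -91.1], [18.2, -133.0]]
ang from DA -22.062364494922292
ang from AB -19.96449383352181
n 3 rot [0.0294, -0.0115, -0.0173]
xyz [[-0.0155, 0.0026, -0.0089], [-0.0157, 0.0021, -0.0088], [-0.0158, 0.0015, -0.0086]]
```

>>> send_rows(xyz=[[-0.011,-0.006,-0.006],[-0.017,0.001,-0.009],[-0.017,0.0015,-0.009]], rotation=[[0.0,0,0.0],[0.03,-0.01,-0.02],[0.03,-0.01,-0.02]], fingers=[0,0,0])

```text
time: 8.67
eef_pos: [605.3, -193.2, 54.3]
eef_rot: [-0.162, 0.379, 0.349, 0.841]
contact_force: [0.1, -0.5, 0.8]
finger_gap: 0.2
```

Run:
```python
from h import *
rep()
plan((-140,-130,60),8,46,step=20)
```

```text
t 8.67 tip_s [ -27.  -166.1   40. ] tcp_w [ 605.3 -193.2   54.3] xdir_s [ 0.494  0.438 -0.751] ydir_s [-0.67   0.743 -0.007] F [ 0.1 -0.5  0.8] gap 0.2 q [-0.49  0.52  0.03 -0.83 -1.02  0.14]
n 7 rot [0.0631, -0.0062, -0.0568]
xyz [[-0.0076, 0.0157, -0.0043], [-0.0085, 0.0149, -0.0053], [-0.0094, 0.014, -0.0061], [-0.0102, 0.0131, -0.0069], [-0.011, 0.012, -0.0076], [-0.0117, 0.0109, -0.0083], [-0.0123, 0.0096, -0.0089]]
```

>>> send_rows(xyz=[[-0.0076,0.0157,-0.0043],[-0.0085,0.015,-0.0053],[-0.0094,0.014,-0.006],[-0.01,0.013,-0.007],[-0.011,0.012,-0.0075],[-0.0117,0.011,-0.0083],[-0.0123,0.0095,-0.009]], rotation=[[0.063,-0.006,-0.057],[0.063,-0.006,-0.057],[0.063,-0.006,-0.057],[0.063,-0.006,-0.057],[0.063,-0.006,-0.057],[0.063,-0.006,-0.057],[0.063,-0.006,-0.057]], fingers=[0,0,0,0,0,0,0])

```text
time: 9.25
eef_pos: [487.8, -159.0, 76.7]
eef_rot: [-0.032, 0.386, 0.078, 0.919]
contact_force: [0.7, -1.2, 0.3]
finger_gap: 0.2
```

Run:
```python
from h import *
rep()
plan((-122,-66,22),5,46,step=16)
```

```text
t 9.25 tip_s [-138.5 -132.1   63.2] tcp_w [ 487.8 -159.    76.7] xdir_s [ 0.696  0.079 -0.714] ydir_s [-0.112  0.994  0.002] F [ 0.7 -1.2  0.3] gap 0.2 q [-0.42  0.13 -0.51 -1.03 -0.47 -0.15]
n 5 rot [0.0033, 0.0016, -0.0037]
xyz [[0.0092, 0.0128, -0.0024], [0.0092, 0.0128, -0.0024], [0.0091, 0.0129, -0.0024], [0.0091, 0.0129, -0.0024], [0.0091, 0.0129, -0.0025]]
```

>>> send_rows(xyz=[[0.009,0.013,-0.0024],[0.009,0.013,-0.0024],[0.009,0.013,-0.0024],[0.009,0.013,-0.0024],[0.009,0.013,-0.0024]], rotation=[[0,0,0],[0,0,0],[0,0,0],[0,0,0],[0,0,0]], fingers=[0,0,0,0,0])

```text
time: 9.67
eef_pos: [500.1, -84.9, 41.9]
eef_rot: [-0.031, 0.38, 0.078, 0.921]
contact_force: [-0.1, 0.3, -0.0]
finger_gap: -0.1
```

Run:
```python
from h import *
p,d=look("t12")
p,d=eyes.snapshot("wrist");cv2.imwrite("pics/w12.png",cv2.rotate(p,cv2.ROTATE_180))
plan((-50,-66,22),5,46,step=4)
```

```text
t 9.67 tip_s [-121.9  -58.8   28.5] tcp_w [500.1 -84.9  41.9] xdir_s [ 0.704  0.08  -0.705] ydir_s [-0.11   0.994  0.003] F [-0.1  0.3 -0. ] gap -0.1 q [-0.29  0.17 -0.57 -1.27 -0.34  0.01]
n 19 rot [0.0007, 0.0009, -0.0011]
xyz [[0.0028, -0.0008, 0.0025], [0.0028, -0.0008, 0.0025], [0.0028, -0.0008, 0.0025], [0.0028, -0.0008, 0.0025], [0.0028, -0.0008, 0.0025], [0.0028, -0.0008, 0.0025], [0.0028, -0.0008, 0.0025], [0.0028, -0.0008, 0.0025], [0.0028, -0.0008, 0.0025], [0.0028, -0.0008, 0.0025], [0.0028, -0.0008, 0.0025], [0.0028, -0.0008, 0.0025], [0.0028, -0.0008, 0.0025], [0.0028, -0.0008, 0.0025], [0.0028, -0.0008, 0.0025], [0.0028, -0.0007, 0.0025], [0.0028, -0.0007, 0.0025], [0.0028, -0.0007, 0.0025], [0.0028, -0.0007, 0.0025]]
```

View pics/t12.png

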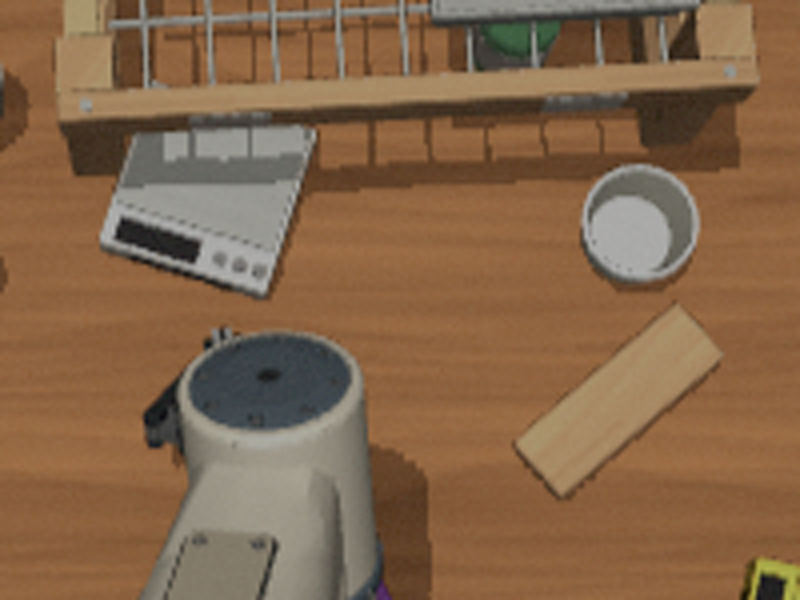

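View pics/w12.png

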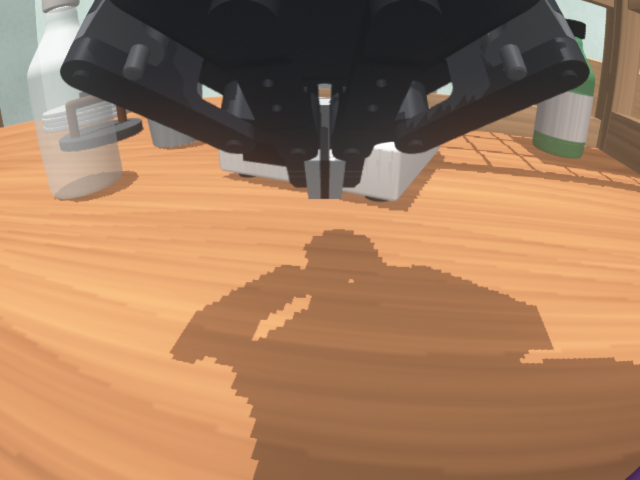

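>>> send_rows(xyz=[[0.0057,-0.008,0.0],[0.0052,-0.007,-0.001],[0.0028,-0.0004,0.0028],[0.0028,-0.0004,0.0028],[0.0028,-0.0004,0.0028],[0.0028,-0.0004,0.0028],[0.0028,-0.0004,0.0028]], rotation=[[0,0,0],[0,0,0],[0,0,0],[0,0,0],[0,0,0],[0,0,0],[0,0,0]], fingers=[0,0,0,0,0,0,0])

```text
time: 10.35
eef_pos: [532.5, -95.8, 35.2]
eef_rot: [-0.03, 0.379, 0.08, 0.921]
contact_force: [-4.9, -1.6, -0.6]
finger_gap: 0.1
```

Run:
```python
from h import *
p,d=look("t13")
```

```text
t 10.35 tip_s [-90.1 -71.4  21.8] tcp_w [532.5 -95.8  35.2] xdir_s [ 0.705  0.086 -0.704] ydir_s [-0.115  0.993  0.007] F [-5.  -1.4 -0.6] gap 0.1 q [-0.3   0.24 -0.5  -1.27 -0.35  0.03]
```

View pics/t13.png

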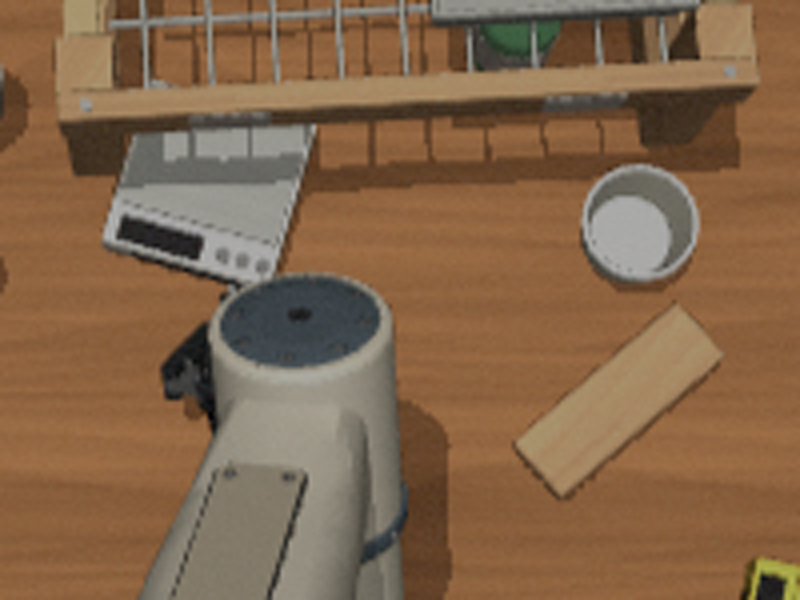

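Contact made; about 5 N. Continue in.

>>> send_rows(xyz=[[0.0028,-0.0005,0.0028],[0.0028,-0.0005,0.0028],[0.0028,-0.0005,0.0028],[0.0028,-0.0005,0.0028],[0.0028,-0.0005,0.0028],[0.0028,-0.0005,0.0028]], rotation=[[0,0,0],[0,0,0],[0,0,0],[0,0,0],[0,0,0],[0,0,0]], fingers=[0,0,0,0,0,0])

```text
time: 10.9
eef_pos: [553.4, -93.2, 32.4]
eef_rot: [-0.03, 0.383, 0.082, 0.92]
contact_force: [-5.2, -0.9, 0.7]
finger_gap: 0.2
```

Run:
```python
from h import *
p,d=look("t14",(265,115,200,150))
```

```text
t 10.9 tip_s [-69.2 -69.9  19. ] tcp_w [553.4 -93.2  32.4] xdir_s [ 0.7    0.088 -0.709] ydir_s [-0.116  0.993  0.008] F [-5.3 -0.6  0.7] gap 0.2 q [-0.26  0.27 -0.46 -1.23 -0.32 -0.05]
```

View pics/t14.png

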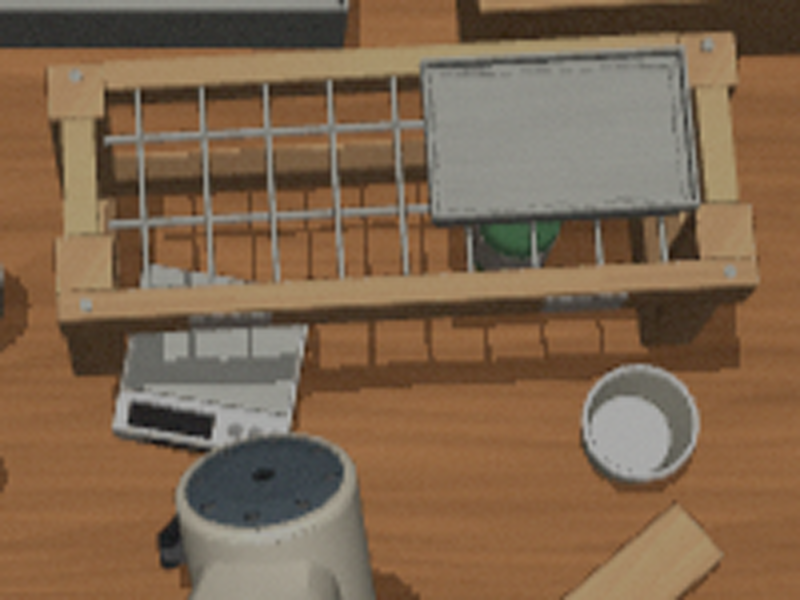

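Run:
```python
from h import *
b=(265,115,200,150)
X=corners([(112,433),(152,264),(190,450)],b)
d=X[1]-X[0];print(np.degrees(np.arctan2(*d[::-1])))
```

```text
corners [[-45.7, 10.5], [71.9, -22.7], [-60.4, -41.7]]
-15.760338434263224
```

>>> send_rows(xyz=[[0.0026,-0.0008,0.003],[0.0026,-0.0008,0.003],[0.0026,-0.0008,0.003],[0.0026,-0.0008,0.003],[0.0026,-0.0008,0.003],[0.0026,-0.0008,0.003]], rotation=[[0,0,0],[0,0,0],[0,0,0],[0,0,0],[0,0,0],[0,0,0]], fingers=[0,0,0,0,0,0])

```text
time: 11.45
eef_pos: [575.7, -94.1, 31.9]
eef_rot: [-0.03, 0.385, 0.081, 0.919]
contact_force: [-4.8, -2.1, 0.4]
finger_gap: -0.1
```

Run:
```python
from h import *
p,d=look("t15",(265,115,200,150))
```

```text
t 11.45 tip_s [-47.  -72.1  18.4] tcp_w [575.7 -94.1  31.9] xdir_s [ 0.696  0.087 -0.713] ydir_s [-0.116  0.993  0.008] F [-4.9 -1.8  0.4] gap -0.1 q [-0.22  0.29 -0.42 -1.17 -0.3  -0.13]
```

View pics/t15.png

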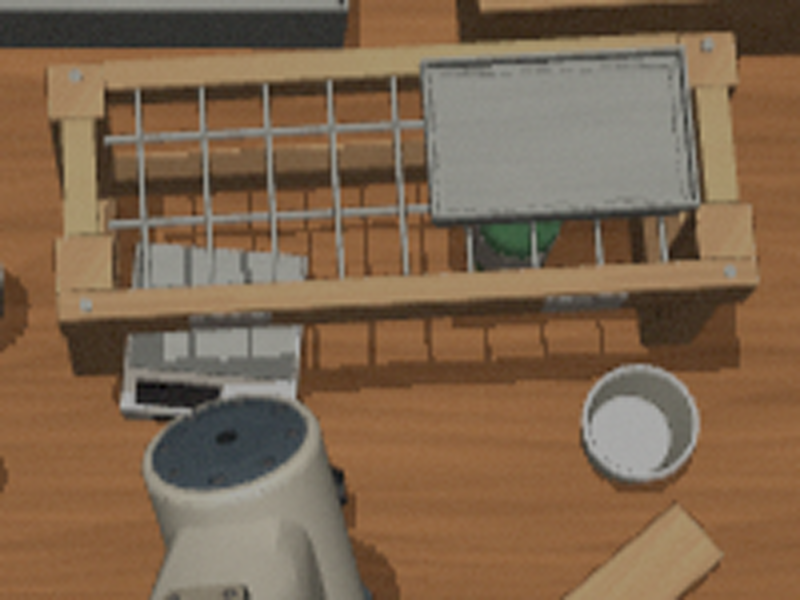

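Run:
```python
from h import *
b=(265,115,200,150)
X=corners([(121,411),(136,243),(307,256),(298,400)],b)
for i,j in((0,1),(2,1)):
    d=X[j]-X[i];print(np.degrees(np.arctan2(*d[::-1])))
```

```text
corners [[-30.7, 3.7], [87.5, -12.4], [71.8, -129.5], [-29.6, -117.0]]
-7.761904650347774
82.390283017611
```

>>> send_rows(xyz=[[0.0026,-0.0006,0.003],[0.0026,-0.0006,0.003],[0.0026,-0.0006,0.003],[0.0026,-0.0006,0.003],[0.0026,-0.0006,0.003]], rotation=[[0,0,0],[0,0,0],[0,0,0],[0,0,0],[0,0,0]], fingers=[0,0,0,0,0])

```text
time: 11.92
eef_pos: [595.8, -93.9, 32.2]
eef_rot: [-0.029, 0.386, 0.081, 0.918]
contact_force: [-3.5, -1.9, -0.1]
finger_gap: 0.1
```

Run:
```python
from h import *
p,d=look("t16",(265,115,200,150))
```

```text
t 11.92 tip_s [-27.  -73.1  18.7] tcp_w [595.8 -93.9  32.2] xdir_s [ 0.695  0.086 -0.714] ydir_s [-0.115  0.993  0.008] F [-3.7 -1.7 -0.1] gap 0.1 q [-0.19  0.32 -0.38 -1.12 -0.28 -0.21]
```

View pics/t16.png

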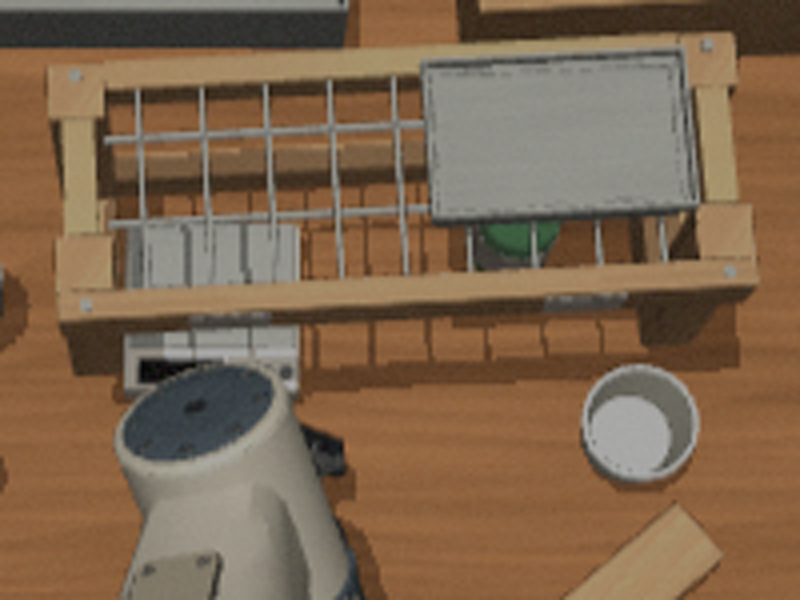

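Run:
```python
from h import *
b=(265,115,200,150)
X=corners([(123,392),(126,226),(300,221),(299,392)],b)
for i,j in((0,1),(2,1),(3,2)):
    d=X[j]-X[i];print(np.degrees(np.arctan2(*d[::-1])))
```

```text
corners [[-17.5, 1.7], [100.0, -6.2], [97.2, -126.2], [-24.0, -118.0]]
-3.8108128105003516
88.63790636949783
-3.892651825113468
```

>>> send_rows(xyz=[[0.0026,-0.0004,0.003],[0.0026,-0.0004,0.003],[0.0026,-0.0004,0.003],[0.0026,-0.0004,0.003]], rotation=[[0,0,0],[0,0,0],[0,0,0],[0,0,0]], fingers=[0,0,0,0])

```text
time: 12.3
eef_pos: [613.0, -92.4, 33.0]
eef_rot: [-0.029, 0.386, 0.081, 0.918]
contact_force: [-3.7, -2.0, -0.6]
finger_gap: 0.2
```

Run:
```python
from h import *
p,d=look("t17",(265,115,200,150))
```

```text
t 12.3 tip_s [ -9.7 -72.6  19.5] tcp_w [613.  -92.4  33. ] xdir_s [ 0.694  0.087 -0.714] ydir_s [-0.115  0.993  0.009] F [-3.9 -1.8 -0.6] gap 0.2 q [-0.16  0.34 -0.36 -1.08 -0.27 -0.27]
```

View pics/t17.png

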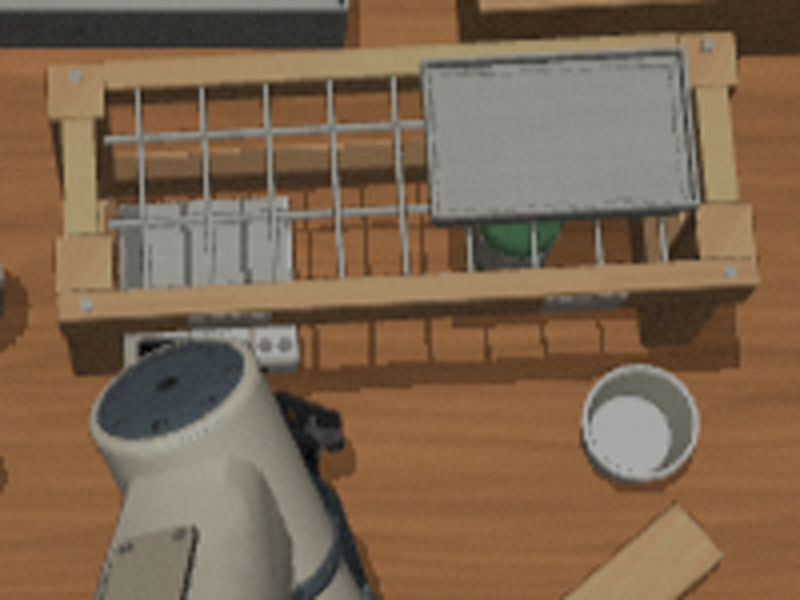

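>>> send_rows(xyz=[[0.002,-0.0002,0.002],[0.002,-0.0002,0.002],[0.002,-0.0002,0.002],[0.002,-0.0002,0.002]], rotation=[[0,0,0],[0,0,0],[0,0,0],[0,0,0]], fingers=[0,0,0,0])

```text
time: 12.68
eef_pos: [625.4, -91.4, 33.2]
eef_rot: [-0.029, 0.386, 0.081, 0.918]
contact_force: [-4.7, -2.7, 0.8]
finger_gap: 0.2
```

Run:
```python
from h import *
p,d=look("t18",(265,115,200,150))
```

```text
t 12.68 tip_s [  2.7 -72.3  19.6] tcp_w [625.4 -91.4  33.2] xdir_s [ 0.695  0.087 -0.714] ydir_s [-0.115  0.993  0.008] F [-4.9 -2.4  0.8] gap 0.2 q [-0.15  0.35 -0.34 -1.05 -0.26 -0.31]
```

View pics/t18.png

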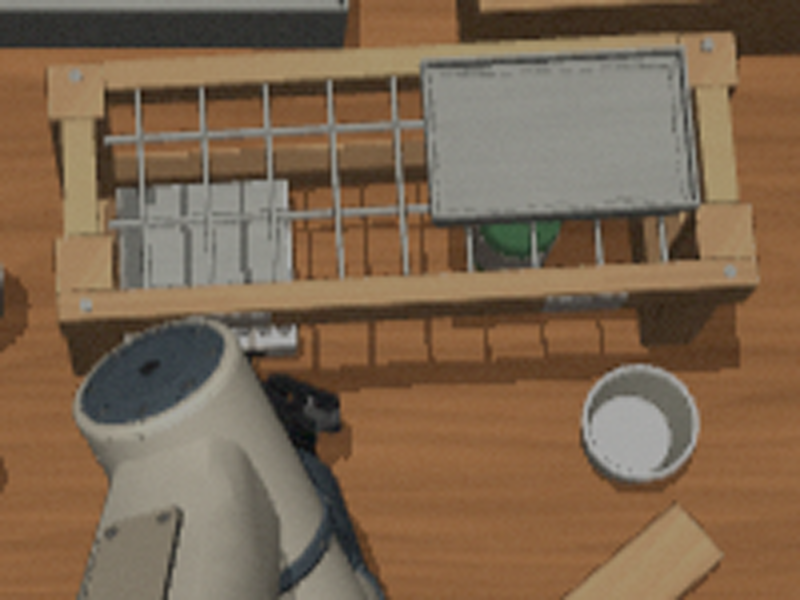

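>>> send_rows(xyz=[[0.0012,0,0.0012],[0.0012,0,0.0012],[0.0012,0,0.0012]], rotation=[[0,0,0],[0,0,0],[0,0,0]], fingers=[0,0,0])

```text
time: 12.98
eef_pos: [630.2, -90.8, 32.9]
eef_rot: [-0.03, 0.387, 0.081, 0.918]
contact_force: [-14.2, -3.7, 6.4]
finger_gap: 0.0
```

Run:
```python
from h import *
rep();b=(265,115,200,150);X=corners([(118,187),(288,180)],b)
```

```text
t 12.98 tip_s [  7.5 -72.   19.3] tcp_w [630.2 -90.8  32.9] xdir_s [ 0.694  0.086 -0.715] ydir_s [-0.115  0.993  0.008] F [-14.4  -2.9   6.4] gap 0.0 q [-0.14  0.36 -0.33 -1.04 -0.26 -0.33]
corners [[128.4, -2.0], [127.2, -119.8]]
```

Run:
```python
from h import *
p,d=look("t19",(285,155,80,60))
cv2.imwrite("pics/t19.png",cv2.resize(p[150:215,280:360],None,fx=10,fy=9,interpolation=cv2.INTER_CUBIC))
s,_=eyes.snapshot("scene");cv2.imwrite("pics/s19.png",cv2.resize(s[230:360,240:360],None,fx=6,fy=4.6,interpolation=cv2.INTER_CUBIC))
```

```text
t 12.98 tip_s [  7.5 -72.   19.3] tcp_w [630.2 -90.8  32.9] xdir_s [ 0.694  0.086 -0.715] ydir_s [-0.115  0.993  0.008] F [-14.4  -2.9   6.4] gap 0.0 q [-0.14  0.36 -0.33 -1.04 -0.26 -0.33]
```

View pics/t19.png

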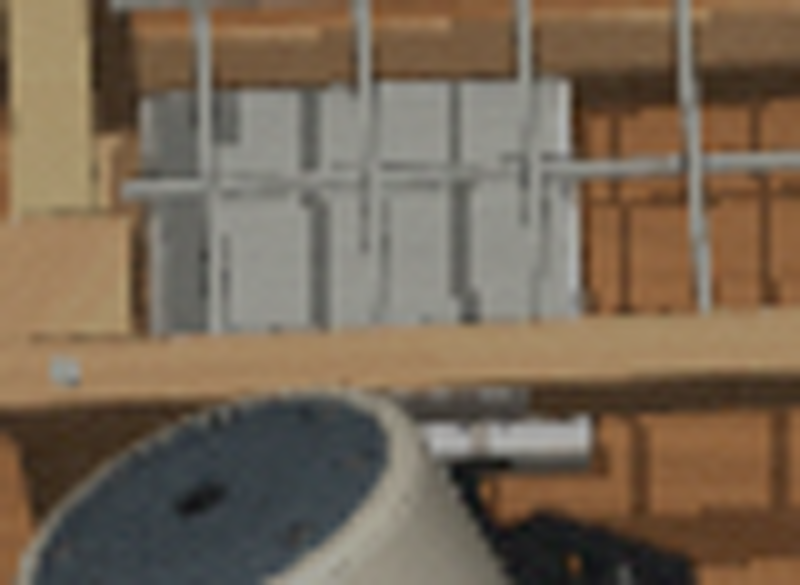

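View pics/s19.png

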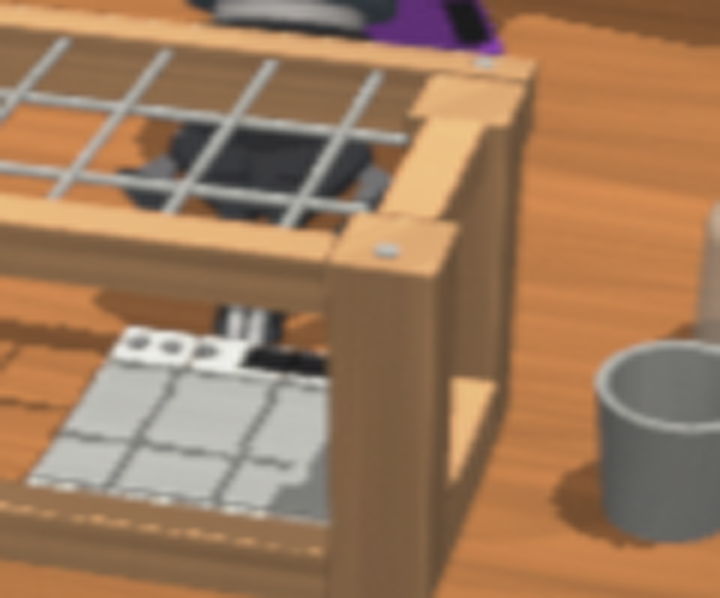

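Run:
```python
from h import *
uv=np.array([(140,93),(152,334),(571,80),(592,445)])/[10,9]+[280,150]-0.45
X=w2s(px2w("top",uv,34))[:,:2];print(X.round(1))
for i,j in((1,0),(3,2),(2,0)):
    d=X[j]-X[i];print(np.degrees(np.arctan2(*d[::-1])))
# white/gray edges by intensity: right edge columns per row and left
p=cv2.imread("pics/top_x.png") if False else None
```

```text
[[ 132.8   -0.6]
 [  55.8   -0.2]
 [ 130.6 -120.1]
 [  14.4 -118.7]]
-0.3231646271343546
-0.6867985094315596
88.94050664282308
```

>>> send_rows(xyz=[[-0.0028,0,-0.0028],[-0.007,0,-0.007],[-0.01,0,-0.01],[-0.014,0,-0.01],[-0.016,0,-0.01],[-0.018,0,-0.01],[-0.02,0,-0.01],[-0.02,0,-0.01]], rotation=[[0,0,0],[0,0,0],[0,0,0],[0,0,0],[0,0,0],[0,0,0],[0,0,0],[0,0,0]], fingers=[0,0,0,0,0,0,0,0])

```text
time: 13.75
eef_pos: [511.9, -109.9, 66.1]
eef_rot: [-0.03, 0.38, 0.084, 0.921]
contact_force: [-0.2, -0.7, 0.8]
finger_gap: 0.0
```

>>> send_rows(xyz=[[-0.02,-0.01,0],[-0.02,-0.02,0],[-0.02,-0.02,0],[0,0,0],[0,0,0]], rotation=[[0,0,0],[0,0,0],[0,0,0],[0,0,0],[0,0,0]], fingers=[0,0,0,0,0])

```text
time: 14.17
eef_pos: [477.9, -168.8, 116.3]
eef_rot: [-0.032, 0.375, 0.084, 0.923]
contact_force: [-0.1, 1.0, 0.6]
finger_gap: 0.0
```

Run:
```python
from h import *
p,d=look("t20",(265,115,200,150))
cv2.imwrite("pics/top_end.png",p)
cv2.imwrite("pics/t20z.png",cv2.resize(p[150:215,280:360],None,fx=10,fy=9,interpolation=cv2.INTER_CUBIC))
w,_=eyes.snapshot("wrist");cv2.imwrite("pics/w20.png",cv2.rotate(w,cv2.ROTATE_180))
a=cv2.imread("pics/top0.png");print("diff at objs",[cv2.absdiff(a,p)[v-8:v+8,u-8:u+8].mean().round(1) for u,v in [(247,232),(424,222),(419,265),(254,186),(207,180),(200,260),(395,174)]])
```

```text
t 14.17 tip_s [-148.7 -141.1  103. ] tcp_w [ 477.9 -168.8  116.3] xdir_s [ 0.711  0.09  -0.697] ydir_s [-0.122  0.993  0.004] F [-0.   1.   0.6] gap 0.0 q [-0.45  0.05 -0.49 -0.95 -0.55 -0.23]
diff at objs [np.float64(1.9), np.float64(1.3), np.float64(1.7), np.float64(2.0), np.float64(2.8), np.float64(1.3), np.float64(2.2)]
```

View pics/t20z.png

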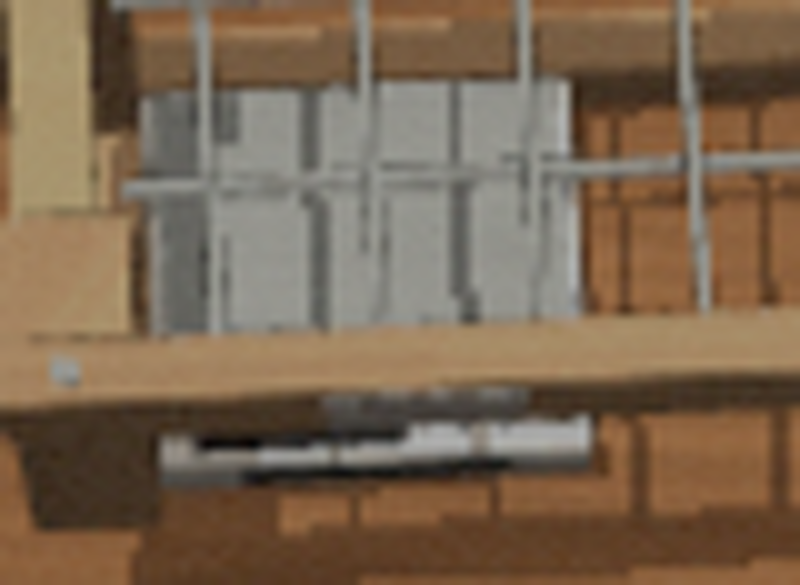

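View pics/w20.png

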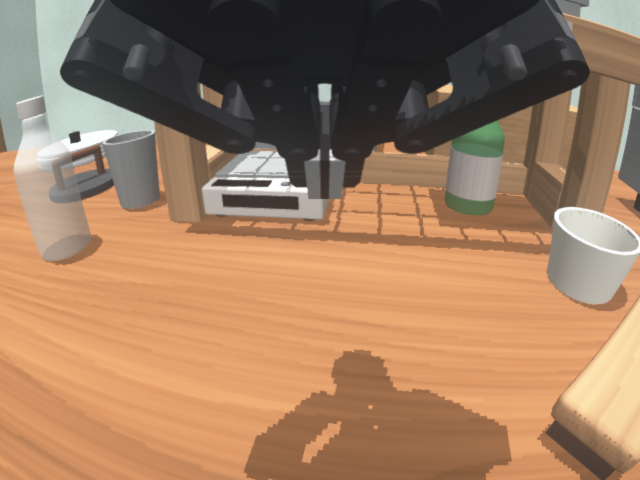

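View pics/top_end.png

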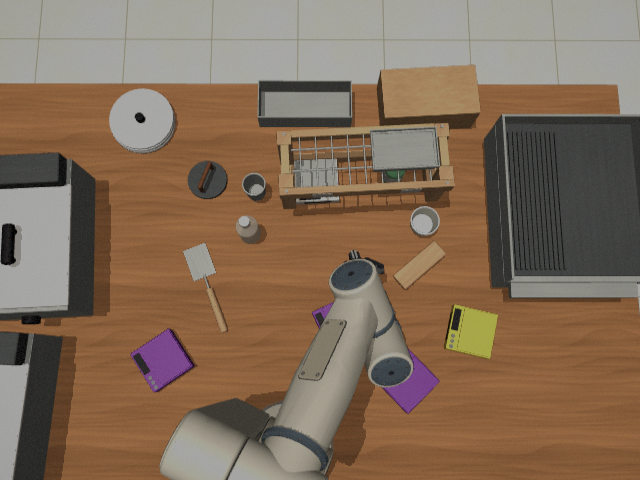

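```bash
python3 -c "
from plant import arm
print(arm.sign_off())"
```

```text
the job is handed in; nothing more can be done
None
```

The scale is home in the left corner of the stand, display to the front, and the job is handed in at about 14.2 s of the 72 s allowed.

**What I did:** I pushed the scale's front side with the closed, slanted fingertips until it bore on the left front post. I swung it round that post from about 57° to 21° still to go. Then I pushed on the right half of its display side until it met the back lip.

**Last checks** (the top camera, good to about 2 mm):
- **Back and left:** the back edge measured 131–133 mm in the stand frame, against a lip at 130 mm. The left edge was within about 1 mm of the left side.
- **Squareness:** the scale is within about 1° of square to the stand.
- **Clear of the robot:** after the arm drew back the picture was unchanged, and the tool force read about zero.
- **Other things:** the oil bottle, ramekin, mustard, brush, shaker, grill press and turner look unmoved when compared with the first picture.

**What did not go smoothly:** when the scale first met the post, the tool force rose to about 43 N for a moment, below the 60 N limit. I backed off and pushed farther out and more slowly. On the final push at the lip it was about 16 N.

Contact with the post was judged from the tool force and the pictures, as there was no direct reading of it.

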